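# Unload and reload the tube mixer

### The job

Pull the mixer's carriage out by its handle until it catches and stays out by itself, take the spent grey tubes with red caps out of its clips and lay them in the yellow tray, and push every amber tube that lies on the bench down into an empty clip until the yellow jaw has snapped over it. When that is done press the red release so that the carriage runs fully home with the amber tubes; leave everything else on the bench where it is.

Things in the scene. Friction and masses are not known exactly. Their poses are not given: they have to be found in the camera images.
- mixer: Benchtop tube mixer, fixed: a pale grey low box with a blue base, 210 deep (x) x 300 wide (y) x 140 high, open in front. Origin: on the table under the middle of its front face. Its x axis points into the box, away from the robot (turned by up to 0.15 rad); y to its left, z up. Only its front carries the sliding carriage.
- carriage (a joint): Slide of the mixer's carriage, m: 0 = home in the box, 0.165 = end stop, out along the mixer's -x. A damped return spring (3 N) always draws it home at about 0.1 m/s; pulling takes 5 to 12 N. Pulled to the stop, a catch drops behind it and it stays out by itself at about 0.155. It is a 224 wide tray (floor 30 above the table) with a 12 thick front plate, top 108 above the table.
- handle (a point): Middle of the carriage's steel bar handle (moves with it): bar 12 diameter, 100 long along the mixer's y, axis 100 above the table, 50 in front of the front plate (44 clear between), on two 10 mm stems 45 either side of its middle. With the carriage home the box's face is 62 behind it and the box top 40 higher. Free from above.
- release (a joint): Travel of the red release button, m: 0 = up, grows downward to 0.011. Sprung: 2 N at first, 4 N fully down. With the carriage caught out, pressing past about 0.009 frees it and it runs home by itself in about 2 s; the button need not be held once it has started. The button also dips by itself while the carriage passes the catch.
- release_top (a point): Centre of the top face of the red round release button (24 diameter), on top of the mixer at the front of its left cheek; 152 above the table when up, box top 140.
- clip1 (a point): Leftmost (+y) of the four clips on the carriage: the point where the middle of a seated tube belongs, 66 above the table, 137 behind the handle along x; moves with the carriage, axes as the mixer's, tube along x. Two blue fork plates, 10 wide, 34 either side of the point along x (58 free between them for fingers), each with a flat seat 9 below the point and a fixed wall on the right (-y).
- clip2 (a point): Second clip, 56 to the right (-y) of clip1 and alike. A yellow sprung jaw hinged on the left (+y) overhangs the seat; its nose is 16 above the point at its top. A tube pushed straight down meets it with its axis about 19 above the point, swings it aside (6 to 15 N down) and the jaw snaps over it in the last few mm. Between the forks only a hinge rod, top 22 below the point.
- clip3 (a point): Third clip, 56 to the right (-y) of clip2 and alike. Any tube fits any empty clip, either way round. The clips are inside the box and out of reach while the carriage is home.
- clip4 (a point): Fourth, rightmost clip, 56 to the right (-y) of clip3 and alike.
- waste_tray: Yellow open tray for spent tubes, fixed to the bench: 190 (x) x 150 (y) x 35 high, walls and floor 4 thick; a tube lying in it has its axis 16 above the bench. Origin: centre of its underside; y to its left.
- spent1_c (a point): Middle of the spent tube in clip 1 at the start, if there is one (None all the time if not): same shape and size as the sample tubes but with a light grey body and red caps. x axis along the tube. Lifting it straight up out of its clip past the jaw takes under 15 N.
- spent2_c (a point): Middle of the spent tube in clip 2 at the start, if there is one (None all the time if not): same shape and size as the sample tubes but with a light grey body and red caps. x axis along the tube. Lifting it straight up out of its clip past the jaw takes under 15 N.
- spent3_c (a point): Middle of the spent tube in clip 3 at the start, if there is one (None all the time if not): same shape and size as the sample tubes but with a light grey body and red caps. x axis along the tube. Lifting it straight up out of its clip past the jaw takes under 15 N.
- spent4_c (a point): Middle of the spent tube in clip 4 at the start, if there is one (None all the time if not): same shape and size as the sample tubes but with a light grey body and red caps. x axis along the tube. Lifting it straight up out of its clip past the jaw takes under 15 N.
- tube1_c (a point): Middle of sample tube 1 (half-way along, on its axis): amber rod 18 diameter, with a blue hexagonal cap (24 across flats, 16 long) on each end, 128 long over all, 96 of amber between the caps, about 35 g. x axis along the tube. Lies on the bench with its axis 12 above it and does not roll. May be absent (None all the time).
- tube2_c (a point): Middle of sample tube 2 (half-way along, on its axis): amber rod 18 diameter, with a blue hexagonal cap (24 across flats, 16 long) on each end, 128 long over all, 96 of amber between the caps, about 35 g. x axis along the tube. Lies on the bench with its axis 12 above it and does not roll. May be absent (None all the time).
- tube3_c (a point): Middle of sample tube 3 (half-way along, on its axis): amber rod 18 diameter, with a blue hexagonal cap (24 across flats, 16 long) on each end, 128 long over all, 96 of amber between the caps, about 35 g. x axis along the tube. Lies on the bench with its axis 12 above it and does not roll. May be absent (None all the time).
- tube4_c (a point): Middle of sample tube 4 (half-way along, on its axis): amber rod 18 diameter, with a blue hexagonal cap (24 across flats, 16 long) on each end, 128 long over all, 96 of amber between the caps, about 35 g. x axis along the tube. Lies on the bench with its axis 12 above it and does not roll. May be absent (None all the time).
- blue_cap: Bystander to be left alone: blue plastic ring cap, 52 diameter, 22 high. Origin: centre of its underside.
- tip_box: Bystander to be left alone: red pipette tip box 75 x 115 x 62 high. Origin: centre of its underside.
- timer: Bystander to be left alone: black bench timer 60 x 70 x 16 high. Origin: centre of its underside.
- wash_bottle: Bystander to be left alone: white bottle, 72 diameter, 160 high. Origin: centre of its underside.
- tin: Bystander to be left alone: tin, 90 diameter, 120 high. Origin: centre of its underside.
- marker: Bystander to be left alone: white marker with black cap, 130 x 13 x 13. Origin: centre of its underside.
Not all that is in view belongs to the job. Leave any black or turquoise look-alike of the part that bears tube1_c alone.

How it is judged:
On the way, in this order (a step that is already met when the one before it is completed fails the run):
1. the carriage is locked out and stays out untouched (value of joint carriage above 0.148 m and contact force between the fingers and anything else below 0.3 N), for 0.4 s.
2. all spent tubes lie in the yellow tray and all amber tubes are seated in clips and let go, with the carriage still locked out (all of step 1 and ((z of tube1_c in the frame of clip1 between -0.004 and 0.004 m and horizontal distance between tube1_c and clip1 below 0.012 m and angle between the x axis of tube1_c and the x axis of clip1, either way round below 0.12 rad) or (z of tube1_c in the frame of clip2 between -0.004 and 0.004 m and horizontal distance between tube1_c and clip2 below 0.012 m and angle between the x axis of tube1_c and the x axis of clip2, either way round below 0.12 rad) or (z of tube1_c in the frame of clip3 between -0.004 and 0.004 m and horizontal distance between tube1_c and clip3 below 0.012 m and angle between the x axis of tube1_c and the x axis of clip3, either way round below 0.12 rad) or (z of tube1_c in the frame of clip4 between -0.004 and 0.004 m and horizontal distance between tube1_c and clip4 below 0.012 m and angle between the x axis of tube1_c and the x axis of clip4, either way round below 0.12 rad)) and ((z of tube2_c in the frame of clip1 between -0.004 and 0.004 m and horizontal distance between tube2_c and clip1 below 0.012 m and angle between the x axis of tube2_c and the x axis of clip1, either way round below 0.12 rad) or (z of tube2_c in the frame of clip2 between -0.004 and 0.004 m and horizontal distance between tube2_c and clip2 below 0.012 m and angle between the x axis of tube2_c and the x axis of clip2, either way round below 0.12 rad) or (z of tube2_c in the frame of clip3 between -0.004 and 0.004 m and horizontal distance between tube2_c and clip3 below 0.012 m and angle between the x axis of tube2_c and the x axis of clip3, either way round below 0.12 rad) or (z of tube2_c in the frame of clip4 between -0.004 and 0.004 m and horizontal distance between tube2_c and clip4 below 0.012 m and angle between the x axis of tube2_c and the x axis of clip4, either way round below 0.12 rad)) and ((z of tube3_c in the frame of clip1 between -0.004 and 0.004 m and horizontal distance between tube3_c and clip1 below 0.012 m and angle between the x axis of tube3_c and the x axis of clip1, either way round below 0.12 rad) or (z of tube3_c in the frame of clip2 between -0.004 and 0.004 m and horizontal distance between tube3_c and clip2 below 0.012 m and angle between the x axis of tube3_c and the x axis of clip2, either way round below 0.12 rad) or (z of tube3_c in the frame of clip3 between -0.004 and 0.004 m and horizontal distance between tube3_c and clip3 below 0.012 m and angle between the x axis of tube3_c and the x axis of clip3, either way round below 0.12 rad) or (z of tube3_c in the frame of clip4 between -0.004 and 0.004 m and horizontal distance between tube3_c and clip4 below 0.012 m and angle between the x axis of tube3_c and the x axis of clip4, either way round below 0.12 rad)) and ((z of tube4_c in the frame of clip1 between -0.004 and 0.004 m and horizontal distance between tube4_c and clip1 below 0.012 m and angle between the x axis of tube4_c and the x axis of clip1, either way round below 0.12 rad) or (z of tube4_c in the frame of clip2 between -0.004 and 0.004 m and horizontal distance between tube4_c and clip2 below 0.012 m and angle between the x axis of tube4_c and the x axis of clip2, either way round below 0.12 rad) or (z of tube4_c in the frame of clip3 between -0.004 and 0.004 m and horizontal distance between tube4_c and clip3 below 0.012 m and angle between the x axis of tube4_c and the x axis of clip3, either way round below 0.12 rad) or (z of tube4_c in the frame of clip4 between -0.004 and 0.004 m and horizontal distance between tube4_c and clip4 below 0.012 m and angle between the x axis of tube4_c and the x axis of clip4, either way round below 0.12 rad)) and x of spent1_c in the frame of waste_tray between -0.075 and 0.075 m and y of spent1_c in the frame of waste_tray between -0.068 and 0.068 m and height (world z) of each of spent1_c, spent2_c, spent3_c, spent4_c below 0.04 m and x of spent2_c in the frame of waste_tray between -0.075 and 0.075 m and y of spent2_c in the frame of waste_tray between -0.068 and 0.068 m and x of spent3_c in the frame of waste_tray between -0.075 and 0.075 m and y of spent3_c in the frame of waste_tray between -0.068 and 0.068 m and x of spent4_c in the frame of waste_tray between -0.075 and 0.075 m and y of spent4_c in the frame of waste_tray between -0.068 and 0.068 m), for 0.3 s.
3. the red release is pressed (value of joint release above 0.006 m).
At the end, for the whole second after the job is handed in: The carriage is home (within 6 mm), the release button is up, and every amber tube present is in a clip (middle within 4 mm of the clip's point in height and 12 mm horizontally, axis within 0.12 rad of the clip's), and every spent tube lies in the yellow tray (value of joint carriage below 0.006 m and value of joint release below 0.003 m and ((z of tube1_c in the frame of clip1 between -0.004 and 0.004 m and horizontal distance between tube1_c and clip1 below 0.012 m and angle between the x axis of tube1_c and the x axis of clip1, either way round below 0.12 rad) or (z of tube1_c in the frame of clip2 between -0.004 and 0.004 m and horizontal distance between tube1_c and clip2 below 0.012 m and angle between the x axis of tube1_c and the x axis of clip2, either way round below 0.12 rad) or (z of tube1_c in the frame of clip3 between -0.004 and 0.004 m and horizontal distance between tube1_c and clip3 below 0.012 m and angle between the x axis of tube1_c and the x axis of clip3, either way round below 0.12 rad) or (z of tube1_c in the frame of clip4 between -0.004 and 0.004 m and horizontal distance between tube1_c and clip4 below 0.012 m and angle between the x axis of tube1_c and the x axis of clip4, either way round below 0.12 rad)) and ((z of tube2_c in the frame of clip1 between -0.004 and 0.004 m and horizontal distance between tube2_c and clip1 below 0.012 m and angle between the x axis of tube2_c and the x axis of clip1, either way round below 0.12 rad) or (z of tube2_c in the frame of clip2 between -0.004 and 0.004 m and horizontal distance between tube2_c and clip2 below 0.012 m and angle between the x axis of tube2_c and the x axis of clip2, either way round below 0.12 rad) or (z of tube2_c in the frame of clip3 between -0.004 and 0.004 m and horizontal distance between tube2_c and clip3 below 0.012 m and angle between the x axis of tube2_c and the x axis of clip3, either way round below 0.12 rad) or (z of tube2_c in the frame of clip4 between -0.004 and 0.004 m and horizontal distance between tube2_c and clip4 below 0.012 m and angle between the x axis of tube2_c and the x axis of clip4, either way round below 0.12 rad)) and ((z of tube3_c in the frame of clip1 between -0.004 and 0.004 m and horizontal distance between tube3_c and clip1 below 0.012 m and angle between the x axis of tube3_c and the x axis of clip1, either way round below 0.12 rad) or (z of tube3_c in the frame of clip2 between -0.004 and 0.004 m and horizontal distance between tube3_c and clip2 below 0.012 m and angle between the x axis of tube3_c and the x axis of clip2, either way round below 0.12 rad) or (z of tube3_c in the frame of clip3 between -0.004 and 0.004 m and horizontal distance between tube3_c and clip3 below 0.012 m and angle between the x axis of tube3_c and the x axis of clip3, either way round below 0.12 rad) or (z of tube3_c in the frame of clip4 between -0.004 and 0.004 m and horizontal distance between tube3_c and clip4 below 0.012 m and angle between the x axis of tube3_c and the x axis of clip4, either way round below 0.12 rad)) and ((z of tube4_c in the frame of clip1 between -0.004 and 0.004 m and horizontal distance between tube4_c and clip1 below 0.012 m and angle between the x axis of tube4_c and the x axis of clip1, either way round below 0.12 rad) or (z of tube4_c in the frame of clip2 between -0.004 and 0.004 m and horizontal distance between tube4_c and clip2 below 0.012 m and angle between the x axis of tube4_c and the x axis of clip2, either way round below 0.12 rad) or (z of tube4_c in the frame of clip3 between -0.004 and 0.004 m and horizontal distance between tube4_c and clip3 below 0.012 m and angle between the x axis of tube4_c and the x axis of clip3, either way round below 0.12 rad) or (z of tube4_c in the frame of clip4 between -0.004 and 0.004 m and horizontal distance between tube4_c and clip4 below 0.012 m and angle between the x axis of tube4_c and the x axis of clip4, either way round below 0.12 rad)) and x of spent1_c in the frame of waste_tray between -0.075 and 0.075 m and y of spent1_c in the frame of waste_tray between -0.068 and 0.068 m and height (world z) of each of spent1_c, spent2_c, spent3_c, spent4_c below 0.04 m and x of spent2_c in the frame of waste_tray between -0.075 and 0.075 m and y of spent2_c in the frame of waste_tray between -0.068 and 0.068 m and x of spent3_c in the frame of waste_tray between -0.075 and 0.075 m and y of spent3_c in the frame of waste_tray between -0.068 and 0.068 m and x of spent4_c in the frame of waste_tray between -0.075 and 0.075 m and y of spent4_c in the frame of waste_tray between -0.068 and 0.068 m); the robot touches nothing.
It fails at once if a bystander is pushed more than 40 mm from its place (distance of any of blue_cap, tip_box, timer, wash_bottle, tin, marker from where it was at the start of the episode above 0.04 m).
Of tube1, tube2, tube3, tube4 only 3 to 4 are there at a start; the rules pass over those that are not, and their reading is None.
Of spent1, spent2, spent3, spent4 only 1 to 2 are there at a start; the rules pass over those that are not, and their reading is None.
At some moment in a run one of tube1, tube2, tube3, tube4 may be knocked a few centimetres aside while the robot is not near it.
Once in a run the grip may slacken for a moment while it holds something.
It also fails if it takes over 210 s, if anything falls off the work surface, if the arm or the gripper's body presses on something with over 40 N, if the wrist force passes 120 N, or if a joint passes its speed limit or range.

### The arm

A 7-joint arm with a two-finger parallel gripper is mounted at the origin on the work surface. World frame = base frame: x ahead of the robot, y to its left, z up, the work surface at z = 0. Lengths are in m, angles in rad, forces in N, time in s.
With the tool pointing down it reaches from about 0.4 to 0.85 m from the base axis. Payload 6.9 kg.
Tool frame: the origin (TCP) lies on the centre line of the jaws, within the pads' length; the fingertips stand 17 mm ahead of it and the grasp point (between the pads) lies 2 mm behind it; z points along the fingers, y is the direction in which the jaws open and shut (so a half turn about z gives the same grasp; the last joint's range is limited). The gripper opens to 85 mm and grips with 20 to 120 N. Pads are 22 mm wide; open, the fingers measure 114 mm over their backs; the gripper's body (76 mm by 85 mm) begins 54 mm behind the grasp point. The pads swing forward as they close: fully open they stand 13 mm farther back than shut.
Start: joints at [-1.161, 0.507, -0.238, 1.5, 0.126, 1.149, -0.155], TCP at [0.188, 0.596, 0.248] pointing down, gripper open.
Joint ranges: [-3.08, 3.08], [-0.24, 2.05], [-1.43, 1.35], [0, 2.5], [-1.52, 4.66], [0.17, 1.96], [-2.89, 2.89]. Speed limits (rad/s): [2.39, 2.39, 3.14, 3.14, 3.14, 3.14, 3.14].

### API

Orientations are given as a unit quaternion [w, x, y, z].
In Python, from rig import arm gives the robot as it stands.
- The arm moves only by the shell command python3 -m creep 'ROWS' [FORCE]. ROWS is JSON, a list of rows, each a list of 3 entries, a list of its own where there are three numbers: the shift along the tool's x, y, z in mm, then the turn, a rotation vector about the tool's x, y, z in rad, then the closure, from 0 (fully open) to 1 (shut). In form: [[[tx, ty, tz], [wx, wy, wz], claw], ...]. A call has 1 to 20 rows; each row is the pose to reach, as a shift and turn from the pose commanded when the call began, along the tool's axes at that moment; what a row does not reach only later rows make up. A row lasts 1/10 s, in which the tool goes at most 50 mm and 8.59 degrees, less where a joint would pass 70% of its speed; a pose out of reach is approached as far as the arm can. A call with a gripper value outside its range is refused whole. The fingers move at their own pace and stop on an object; FORCE is the grip in N (left out, the last holds). Time passes only in rows, so rows that repeat a pose let the fingers close. It gives the time, the measured TCP pose, the force and the opening at its end, in the units of the state.
- arm.state(): the state, without advancing time (a new reading comes with each control period).
- arm.get_image(name): name is "scene" or "top" or "wrist"; returns a dict with "image" (400x640x3 uint8, blue, green, red), "depth" (400x640 float32, m along the optical axis (not along the pixel's ray), 0 where there is no reading), "camera_matrix" (3x3 intrinsics, pixels), "position" and "rotation" of the camera in the world. Camera axes: x right, y up, looking along -z (the intrinsics and any distortion apply to the point x, -y, -z); pixel columns grow to the right and rows downward; lengths in m; the calibration is good to about 2 mm. A picture is of the moment at which its call begins.
- arm.hand_in(): hands the job in, once; it reports no verdict.
The state is a dict: "time": time; "joint_positions": joint angles; "dq": joint speeds; "effort": joint torques, N m; "position": TCP position; "tool_rot": TCP orientation; "wrist_force": force on the tool from outside, world axes, zero at the start; "moment": the same for the moment, N m; "gripper_width": finger opening in m.
Only numpy, scipy, OpenCV 4.12 (cv2) and the standard library are available. Lean on these libraries where they do the work, as an engineer would, in place of code of your own. Each camera call takes 0.05 s, during which the arm holds its last target.

## Working session

There is one attempt and no reset: what is moved stays moved. The work goes in short steps, Python scripts to look and compute and a shell command to move; the robot and the scene stay as the last step left them, time stands still between calls to the robot, and variables do not carry over. Pictures are saved under pics/ and viewed, and the job is handed in when it is done.

```bash
ls; mkdir -p pics; python3 - <<'E'
from rig import arm
import cv2
s=arm.state()
print(s)
for n in ["scene","top","wrist"]:
    d=arm.get_image(n); cv2.imwrite(f"pics/{n}0.png",d["image"])
    print(n,d["camera_matrix"],d["position"],d["rotation"],d.keys())
E
```

```text
pics
{'time': 0.0, 'joint_positions': array([-1.16052064,  0.50833882, -0.23753201,  1.50114306,  0.12570405,
        1.14889257, -0.1548224 ]), 'dq': array([ 0.00077739, -0.00035555,  0.00117241,  0.000923  ,  0.00152397,
        0.00068123,  0.00238362]), 'effort': array([-2.53548451e-04, -6.20584416e+01, -2.18688279e+00, -2.49650985e+01,
        1.26938842e-02,  1.18336792e-02,  1.43420731e-06]), 'position': array([0.18747808, 0.59572063, 0.24742575]), 'tool_rot': array([-1.19280331e-04,  1.51796670e-01,  9.88411336e-01, -8.87687318e-04]), 'wrist_force': array([-0.91834678, -0.11377955,  1.20337096]), 'moment': array([-0.04940482, -0.01559513, -0.01966187]), 'gripper_width': 0.08501502043059786}
scene [[394.08782867   0.         325.98230643]
 [  0.         394.08782867 193.23863268]
 [  0.           0.           1.        ]] [1.17842859 1.10366215 1.14724289] [0.24666617 0.10854962 0.4041376  0.87409701] dict_keys(['image', 'depth', 'camera_matrix', 'position', 'rotation'])
top [[376.4827196    0.         319.40465286]
 [  0.         376.4827196  200.24278886]
 [  0.           0.           1.        ]] [0.35280418 0.04118233 1.31615299] [ 0.70849375  0.05635496 -0.04870363 -0.70177538] dict_keys(['image', 'depth', 'camera_matrix', 'position', 'rotation'])
wrist [[316.25944765   0.         322.25492226]
 [  0.         316.25944765 195.88698341]
 [  0.           0.           1.        ]] [0.12534514 0.61557294 0.37293521] [ 0.79901153 -0.10547047 -0.07695641  0.58697041] dict_keys(['image', 'depth', 'camera_matrix', 'position', 'rotation'])
```

View pics/scene0.png

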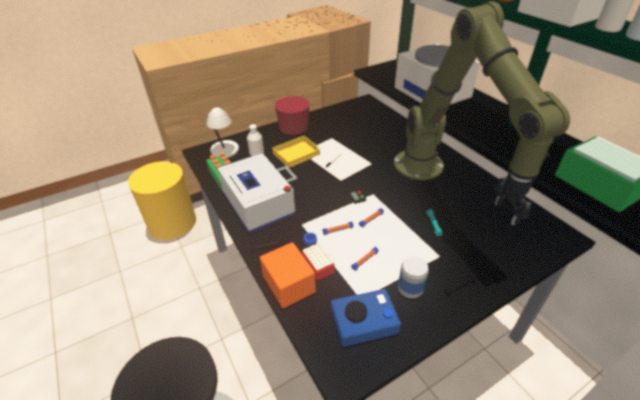

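View pics/top0.png

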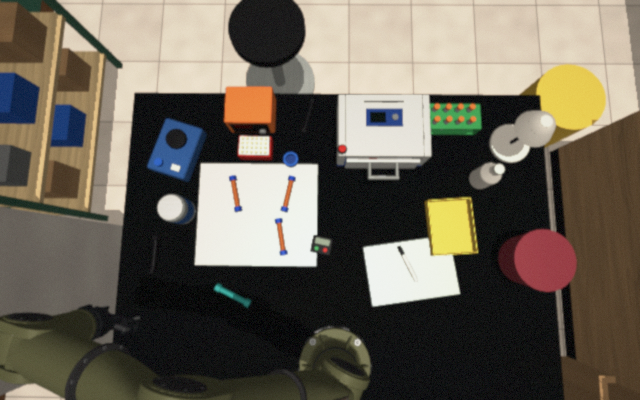

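View pics/wrist0.png

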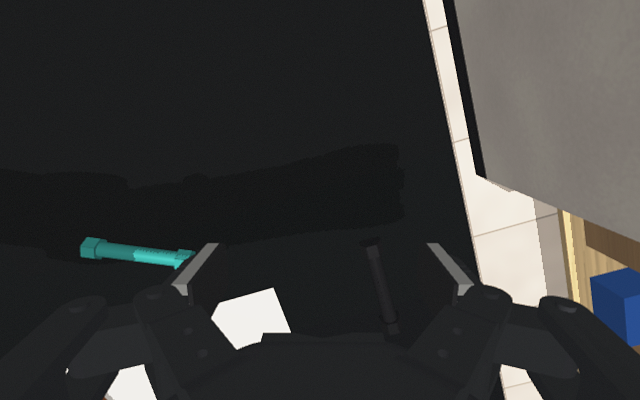

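The top view shows three amber tubes on the white sheet: (236,194), (288,194) and (281,237). The mixer handle is at (383,175), the red button at (342,149), the tray at (452,226). The turquoise look-alike is at (233,295) and black ones at (154,255) and possibly (308,113). Next I'll measure these.

```bash
cat > h.py <<'E'
from rig import arm
import numpy as np, cv2
from scipy.spatial.transform import Rotation as R
def rot(q): return R.from_quat([q[1],q[2],q[3],q[0]])
class V:
    def __init__(s,n):
        d=arm.get_image(n); s.im=d["image"]; s.dp=d["depth"]; s.K=d["camera_matrix"]; s.p=np.array(d["position"]); s.R=rot(d["rotation"]).as_matrix()
        s.hsv=cv2.cvtColor(s.im,cv2.COLOR_BGR2HSV)
    def ray(s,u,v):
        return s.R@np.array([(u-s.K[0,2])/s.K[0,0],-(v-s.K[1,2])/s.K[1,1],-1.])
    def plane(s,u,v,z):
        r=s.ray(u,v); return s.p+r*(z-s.p[2])/r[2]
    def pt(s,u,v):
        return s.p+s.ray(u,v)*s.dp[int(round(v)),int(round(u))]
    def cloud(s):
        v,u=np.mgrid[0:400,0:640]
        c=np.stack([(u-s.K[0,2])/s.K[0,0],-(v-s.K[1,2])/s.K[1,1],-np.ones(u.shape)],-1)*s.dp[...,None]
        return c@s.R.T+s.p
    def proj(s,P):
        c=s.R.T@(np.array(P)-s.p); return s.K[0,2]+s.K[0,0]*c[0]/-c[2], s.K[1,2]+s.K[1,1]*(-c[1])/-c[2]
    def amber(s): return cv2.inRange(s.hsv,(5,120,90),(20,255,255))
    def save(s,f,box=None,k=1):
        im=s.im if box is None else s.im[box[1]:box[3],box[0]:box[2]]
        cv2.imwrite("pics/"+f,cv2.resize(im,None,fx=k,fy=k,interpolation=cv2.INTER_CUBIC))
def comps(m,amin=20):
    n,l,st,c=cv2.connectedComponentsWithStats(m)
    for i in range(1,n):
        if st[i,4]>=amin: yield i,(l==i),st[i],c[i]
def axis(m):
    ys,xs=np.nonzero(m); P=np.stack([xs,ys],1).astype(float); c=P.mean(0); w,v=np.linalg.eigh(np.cov((P-c).T)); return c,v[:,1],np.ptp((P-c)@v[:,1])
def tubes(v,z=0.012,mask=None):
    out=[]
    for i,m,st,c in comps(v.amber() if mask is None else mask,25):
        c,d,L=axis(m)
        if not 8<L<140: continue
        a=v.plane(*(c-d*L/2),z); b=v.plane(*(c+d*L/2),z); t=b-a
        out.append((v.plane(*c,z),np.arctan2(t[1],t[0]),np.linalg.norm(t),st[4],c))
    return out
def show(ts):
    for p,a,L,ar,c in ts: print("xy",p.round(4),"ang",round(a,3),"L",round(L,3),"area",ar,"px",c.round(1))
E
python3 - <<'E'
from h import *
for n in("top","scene"):
    v=V(n); print(n); show(tubes(v))
    if n=="top":
        T=v
        for nm,lo,hi in(("red",(0,150,120),(5,255,255)),("red2",(172,150,120),(180,255,255)),("yellow",(21,120,90),(33,255,255)),("blue",(100,120,60),(125,255,255))):
            for i,m,st,c in comps(cv2.inRange(v.hsv,lo,hi),12): print(nm,st,c.round(1),v.pt(*c).round(3))
        C=v.cloud(); v.save("topcrop.png",(330,80,510,270),4)
        for px in((383,176),(370,170),(398,170),(340,140),(430,140),(385,163),(452,226),(308,113),(154,255),(320,243)): print(px,C[px[1],px[0]].round(3))
E
```

```text
top
xy [1.2283 1.2532 0.012 ] ang -3.066 L 0.16 area 482 px [ 6.9 20.8]
xy [1.0602 1.0164 0.012 ] ang 3.125 L 0.102 area 124 px [63.7 62.4]
xy [0.8943 0.3144 0.012 ] ang 1.524 L 0.189 area 1956 px [249.6 105.8]
xy [0.6256 1.0193 0.012 ] ang 3.142 L 0.114 area 122 px [ 49.4 176.4]
xy [0.5725 0.3542 0.012 ] ang -2.919 L 0.088 area 93 px [234.9 192.7]
xy [0.5731 0.1678 0.012 ] ang 2.932 L 0.09 area 92 px [287.8 192.9]
xy [0.4213 0.1892 0.012 ] ang -2.968 L 0.09 area 95 px [280.6 236.2]
xy [-0.05   -0.8736  0.012 ] ang 2.817 L 0.08 area 262 px [604.6 385.3]
red [244 137  28  21  66] [263.1 152. ] [0.706 0.251 0.063]
red [338 146   8   7  41] [341.7 148.4] [ 0.695 -0.015  0.153]
red [323 248   4   5  17] [324.5 249.6] [0.377 0.037 0.019]
red2 [533 230  42  62 851] [556.4 259.2] [ 0.352 -0.675  0.138]
red2 [531 239   8   9  26] [534.6 243.5] [ 0.4   -0.611  0.139]
red2 [538 251  11  11  34] [542.1 256.3] [ 0.361 -0.631  0.14 ]
yellow [ 522   64   83   83 3704] [569.5  98.1] [ 1.091 -1.094 -0.351]
yellow [ 425  197   54   58 2671] [451.4 225.9] [ 0.463 -0.403  0.004]
blue [   0   73   39   
[... 933 characters left out ...]
]
(452, 226) [ 0.463 -0.405  0.006]
(308, 113) [0.864 0.101 0.022]
(154, 255) [0.352 0.619 0.023]
(320, 243) [0.399 0.053 0.012]
scene
xy [ 0.5505 -0.3767  0.012 ] ang -1.455 L 0.192 area 59 px [281.4 159. ]
xy [ 0.4483 -0.3124  0.012 ] ang 0.162 L 0.152 area 47 px [305.8 159. ]
xy [ 0.7869 -0.535   0.012 ] ang 1.6 L 0.105 area 52 px [224.5 157.9]
xy [ 0.8368 -0.5462  0.012 ] ang 1.606 L 0.122 area 54 px [214.  159.9]
xy [0.4122 0.1894 0.012 ] ang 0.172 L 0.083 area 48 px [372.2 216.2]
xy [0.5668 0.1697 0.012 ] ang -0.196 L 0.087 area 62 px [338.2 227.4]
xy [0.8456 0.2711 0.012 ] ang 1.482 L 0.261 area 2580 px [287.8 274. ]
xy [0.5637 0.354  0.012 ] ang 0.216 L 0.083 area 63 px [365.6 257.2]
```

View pics/topcrop.png

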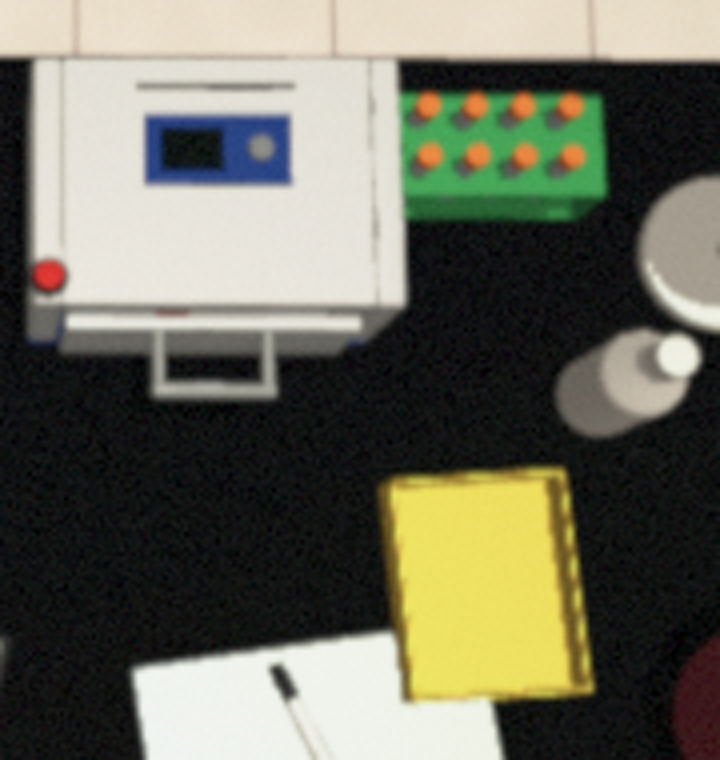

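```bash
cat >> h.py <<'E'
def yawq(a,s=None):
    "tool pointing down with tool x at world yaw a"
    x=np.array([np.cos(a),np.sin(a),0]); z=np.array([0,0,-1.]); return R.from_matrix(np.stack([x,np.cross(z,x),z],1))
def go(p,a):
    s=arm.state(); r=rot(s["tool_rot"]); d=r.as_matrix().T@(np.array(p)-s["position"])*1000
    best=None
    for k in(0,np.pi):
        w=(r.inv()*yawq(a+k)).as_rotvec()
        if best is None or np.linalg.norm(w)<np.linalg.norm(best): best=w; 
    print("shift",d.round(1),"turn",best.round(3),"| alt turn z",(best[2]+np.pi*(-1 if best[2]>0 else 1)).round(3))
def st():
    s=arm.state(); x=rot(s["tool_rot"]).as_matrix(); print("t",round(s["time"],2),"p",s["position"].round(4),"yawx",np.arctan2(x[1,0],x[0,0]).round(3),"zax",x[:,2].round(3),"F",s["wrist_force"].round(1),"w",round(s["gripper_width"],4),"q",s["joint_positions"].round(2))
E
python3 - <<'E'
from h import *
v=V("top"); st()
# handle bar bright pixels: cloud height 0.09-0.115, below box front
C=v.cloud()
g=v.im.min(2)
m=((g>110)&(v.hsv[...,1]<60)).astype(np.uint8)
roi=np.zeros_like(m); roi[172:184,362:404]=1
ys,xs=np.nonzero(m&roi); print(len(xs),xs.min(),xs.max(),ys.min(),ys.max())
for r in range(172,182): print(r,g[r,364:402:2])
# front plate top bright line
for r in range(154,168): print(r,g[r,344:424:6])
E
```

```text
t 0.3 p [0.1876 0.596  0.248 ] yawx 2.837 zax [-0.    -0.001 -1.   ] F [-0.2  0.5  0.4] w 0.0856 q [-1.16  0.51 -0.24  1.5   0.13  1.15 -0.15]
111 368 398 172 178
172 [ 14  23 104 138  24   7  16   4  18  23   8   9  18  12   4  33 138 111
  22]
173 [ 12  17 106 138  24  16  19   4  14  18  20  15  14   3  13  36 137 108
  16]
174 [  8  16 102 139  48  45  44  43  52  49  50  35  27  31  33  45 137 109
  16]
175 [ 10  22 104 143 100  97  94  99 110 107 109  79  74  73  74  80 136 119
  21]
176 [  5  24 111 161 154 146 143 147 157 155 154 134 125 125 127 124 146 130
  24]
177 [ 10  23 113 168 170 161 157 158 161 163 158 155 150 151 150 152 160 139
  26]
178 [ 17  19  95 136 138 135 135 134 134 136 135 136 135 136 135 136 136 119
  28]
179 [12 13 66 85 85 82 88 84 85 86 91 90 88 87 95 90 87 78 17]
180 [ 0  9 30 38 37 36 43 38 38 40 41 39 36 35 42 40 41 33 19]
181 [10  8  0 11  9 11  9 18 16  8 13  2 12 10 13 24 13 20 15]
154 [182 219 219 219 220 221 219 219 218 220 219 217 219 218]
155 [170 191 192 193 195 196 194 193 196 199 197 196 197 198]
156 [123 135 138 138 142 139 138 142 140 149 149 149 151 148]
157 [ 98 125 124 122 117  97 121 123 121 128 124 123 108 104]
158 [ 95 169 169 151 145 112 152 150 150 162 157 156 130  95]
159 [ 90 211 210 193 188 174 194 189 190 198 194 193 179  95]
160 [ 84 224 223 220 218 218 218 216 216 218 215 216 215  94]
161 [ 83 209 209 211 212 208 204 207 209 208 208 208 213  94]
162 [ 68 146 149 149 159 150 146 151 154 162 156 161 168  96]
163 [ 66 106 101 103 131 105 105 106 110 127 108 109 115  84]
164 [ 56  96 100  96 123  99  96  98 101 117 100  97  97  63]
165 [ 52  98  98  95 123  97  96  96  95 120  99  99  86  40]
166 [ 48  96  96  98 121  96  95  99  95 119  93  95  61  22]
167 [ 46  82  82  82 120  86  85  86  81 119  87  90  32   7]
```

```bash
python3 - <<'E'
from h import *
v=V("top")
g=v.im.min(2).astype(float)
def line(cols,r0,r1,z,thr):
    P=[]
    for c in cols:
        w=np.clip(g[r0:r1,c]-thr,0,None); P.append(v.plane(c,(w*np.arange(r0,r1)).sum()/w.sum(),z))
    P=np.array(P); k=np.polyfit(P[:,1],P[:,0],1); print(P[0].round(4),P[-1].round(4),"mid",P.mean(0).round(4),"yaw of mixer x",round(-np.arctan(k[0]),4)); return P
line(range(374,394),172,182,.1,60)
a,b=v.plane(367.3,177,.1),v.plane(399.2,177,.1); print("handle ends",a,b,(a+b)/2)
line(range(350,368),157,164,.108,130); line(range(349,418),157,164,.108,130)
a,b=v.plane(346.4,160.3,.108),v.plane(420.6,160.3,.108); print("plate ends",a,b,(a+b)/2)
# front edge of box top z=.14
P=[]
for c in range(345,430):
    col=g[146:160,c]; i=np.nonzero(col<165)[0]
    if len(i): i=i[0]; r=146+i-1+(col[i-1]-165)/(col[i-1]-col[i]); P.append(v.plane(c,r,.14))
P=np.array(P); k=np.polyfit(P[:,1],P[:,0],1); print("box front",P[0],P[-1],-np.arctan(k[0]))
print("button",v.plane(341.7,148.9,.152))
# scene view
v=V("scene"); v.save("scmix.png",(200,120,360,240),5)
for i,m,s_,c in comps(cv2.inRange(v.hsv,(0,150,100),(6,255,255))|cv2.inRange(v.hsv,(172,150,100),(180,255,255)),6): print(s_,c,v.pt(*c).round(3),v.plane(*c,.152).round(4))
# tray rim
T=V("top"); m=cv2.inRange(T.hsv,(20,110,60),(34,255,255)); 
for i,mm,s_,c in comps(m,1000):
    q=cv2.minAreaRect(np.argwhere(mm)[:,::-1].astype(np.float32)); print(q)
    if 400<c[0]<500:
        B=[T.plane(*b,.035) for b in cv2.boxPoints(q)]; print(np.round(B,3),np.mean(B,0))
E
```

```text
[ 0.6141 -0.1236  0.1   ] [ 0.6138 -0.186   0.1   ] mid [ 0.6143 -0.1548  0.1   ] yaw of mixer x -0.0097
handle ends [ 0.61371503 -0.10159332  0.1       ] [ 0.61456668 -0.20640527  0.1       ] [ 0.61414086 -0.15399929  0.1       ]
[ 0.6692 -0.0442  0.108 ] [ 0.6689 -0.1002  0.108 ] mid [ 0.6691 -0.0722  0.108 ] yaw of mixer x -0.0065
[ 0.6692 -0.0409  0.108 ] [ 0.6689 -0.2644  0.108 ] mid [ 0.6691 -0.1527  0.108 ] yaw of mixer x 0.0037
plate ends [ 0.667607  -0.0323567  0.108    ] [ 0.66947376 -0.276176    0.108     ] [ 0.66854038 -0.15426635  0.108     ]
box front [ 0.69809926 -0.02591294  0.14      ] [ 0.67669869 -0.29508469  0.14      ] -0.008659533240103464
button [ 0.69339661 -0.01470825  0.152     ]
[284  98   9   6  13] [288.15384615 100.15384615] [ 0.348 -0.678  0.144] [ 0.3552 -0.6629  0.152 ]
[293  98   9  10  25] [296.4  102.56] [ 0.323 -0.63   0.143] [ 0.3304 -0.615   0.152 ]
[284 104   3   5   7] [284.85714286 106.        ] [ 0.388 -0.639  0.137] [ 0.3997 -0.6138  0.152 ]
[285 187   4   3  10] [286.8 188. ] [ 0.697 -0.006  0.152] [ 0.6974 -0.0056  0.152 ]
[358 191   3   3   6] [358.83333333 191.83333333] [0.375 0.038 0.019] [0.4693 0.164  0.152 ]
[302 252  32  28 187] [321.29411765 270.60427807] [0.748 0.343 0.044] [0.7903 0.4174 0.152 ]
((564.5000610351562, 99.49998474121094), (67.52925109863281, 79.15680694580078), 63.43495178222656)
((450.9461975097656, 226.0692596435547), (60.652976989746094, 48.24951171875), 82.87498474121094)
[[ 0.552 -0.3    0.035]
 [ 0.574 -0.465  0.035]
 [ 0.37  -0.48   0.035]
 [ 0.348 -0.319  0.035]] [ 0.46118902 -0.39125456  0.035     ]
```

View pics/scmix.png

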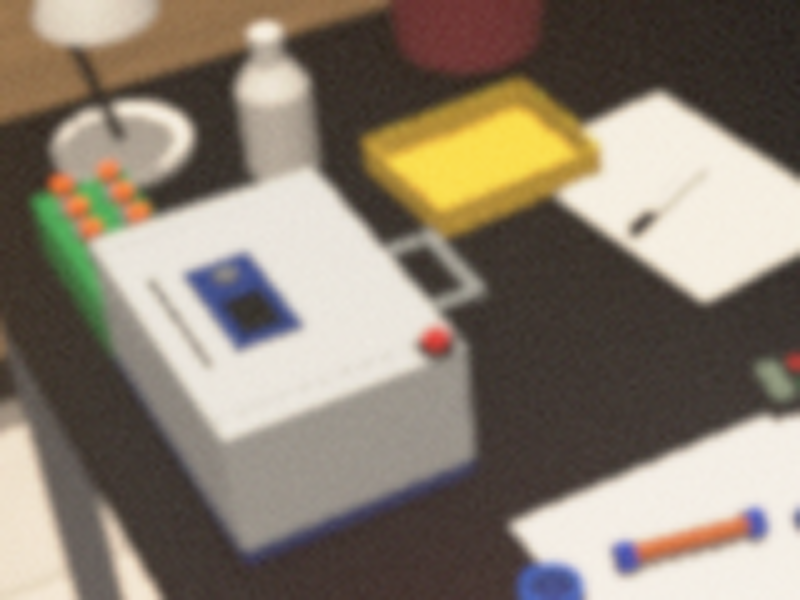

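```bash
python3 - <<'E'
from h import *
go([.614,-.154,.25],np.pi/2)
E
```

```text
shift [-631.9 -587.6   -1.7] turn [-0.     0.     1.266] | alt turn z -1.876
```

```bash
python3 -m creep '[[[-632,-588,-2],[0,0,1.266],0.5],[[-632,-588,-2],[0,0,1.266],0.5],[[-632,-588,-2],[0,0,1.266],0.5],[[-632,-588,-2],[0,0,1.266],0.5],[[-632,-588,-2],[0,0,1.266],0.5],[[-632,-588,-2],[0,0,1.266],0.5],[[-632,-588,-2],[0,0,1.266],0.5],[[-632,-588,-2],[0,0,1.266],0.5],[[-632,-588,-2],[0,0,1.266],0.5],[[-632,-588,-2],[0,0,1.266],0.5],[[-632,-588,-2],[0,0,1.266],0.5],[[-632,-588,-2],[0,0,1.266],0.5],[[-632,-588,-2],[0,0,1.266],0.5],[[-632,-588,-2],[0,0,1.266],0.5],[[-632,-588,-2],[0,0,1.266],0.5],[[-632,-588,-2],[0,0,1.266],0.5],[[-632,-588,-2],[0,0,1.266],0.5],[[-632,-588,-2],[0,0,1.266],0.5],[[-632,-588,-2],[0,0,1.266],0.5],[[-632,-588,-2],[0,0,1.266],0.5]]'; python3 - <<'E'
from h import *
st(); v=V("wrist"); v.save("w1.png"); go([.614,-.154,.25],np.pi/2)
E
```

```text
time: 2.45
position: [0.6137, -0.1533, 0.25]
tool_rot: [-0.001, 0.707, 0.707, 0.0]
wrist_force: [-0.2, -0.2, -0.3]
gripper_width: 0.0428
t 2.45 p [ 0.6137 -0.1533  0.25  ] yawx 1.571 zax [-0.001  0.001 -1.   ] F [-0.2 -0.2 -0.3] w 0.0428 q [ 0.04  0.53  0.28  1.48 -0.15  1.16  0.34]
shift [-1.5  0.3  0.2] turn [-0.001 -0.001  0.002] | alt turn z -3.14
```

View pics/w1.png

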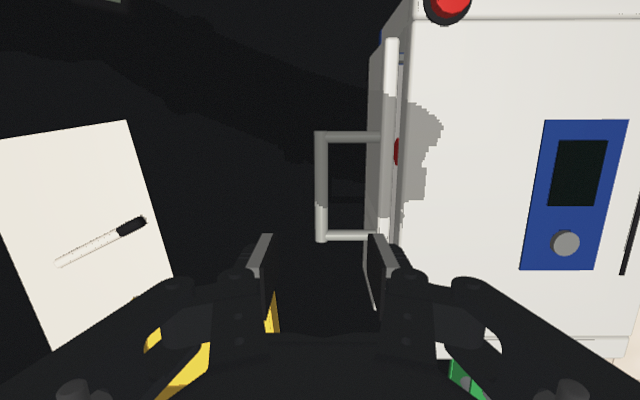

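The wrist view shows the handle bar between (321,132) and (321,240), centred between the fingers, with the mixer front behind it at x≈390.

```bash
python3 - <<'E'
from h import *
v=V("wrist")
for px in((321,132),(321,240),(321,186)): print(px,v.plane(*px,.1).round(4),v.pt(*px).round(4))
print("button",v.plane(448,5,.152).round(4))
E
```

```text
(321, 132) [ 0.6127 -0.104   0.1   ] [ 0.6127 -0.1036  0.106 ]
(321, 240) [ 0.6128 -0.2033  0.1   ] [ 0.6129 -0.2005  0.1066]
(321, 186) [ 0.6127 -0.1514  0.1   ] [ 0.6128 -0.1501  0.1056]
button [ 0.6928 -0.022   0.152 ]
```

```bash
python3 -m creep '[[[-1,0,40],[0,0,0],0.5],[[-1,-1,80],[0,0,0],0.5],[[-1,-1,120],[0,0,0],0.5],[[-1,-1,140],[0,0,0],0.5],[[-1,-1,152],[0,0,0],0.5],[[-1,-1,152],[0,0,0],0.5],[[-1,-1,152],[0,0,0],1],[[-1,-1,152],[0,0,0],1],[[-1,-1,152],[0,0,0],1],[[-1,-1,152],[0,0,0],1],[[-1,-1,152],[0,0,0],1]]' 60; python3 - <<'E'
from h import *
st()
E
```

```text
time: 3.65
position: [0.6125, -0.1554, 0.1001]
tool_rot: [0.0, 0.707, 0.707, 0.0]
wrist_force: [-4.3, 1.4, 5.7]
gripper_width: 0.0099
t 3.65 p [ 0.6125 -0.1554  0.1001] yawx 1.571 zax [ 0.  0. -1.] F [-4.3  1.4  5.7] w 0.0099 q [ 0.07  0.67  0.24  1.67 -0.2   0.83  0.39]
```

```bash
python3 -m creep '[[[0,-5,0],[0,0,0],1],[[0,-15,0],[0,0,0],1],[[0,-25,0],[0,0,0],1],[[0,-35,0],[0,0,0],1],[[0,-45,0],[0,0,0],1],[[0,-55,0],[0,0,0],1],[[0,-65,0],[0,0,0],1],[[0,-75,0],[0,0,0],1],[[0,-85,0],[0,0,0],1],[[0,-95,0],[0,0,0],1],[[0,-105,0],[0,0,0],1],[[0,-115,0],[0,0,0],1],[[0,-125,0],[0,0,0],1],[[0,-135,0],[0,0,0],1],[[0,-143,0],[0,0,0],1],[[0,-150,0],[0,0,0],1],[[0,-155,0],[0,0,0],1],[[0,-158,0],[0,0,0],1],[[0,-160,0],[0,0,0],1],[[0,-160,0],[0,0,0],1]]'; python3 - <<'E'
from h import *
st()
E
```

```text
time: 5.65
position: [0.4549, -0.1561, 0.1]
tool_rot: [0.002, 0.707, 0.707, 0.001]
wrist_force: [3.5, -0.4, 7.7]
gripper_width: 0.0099
t 5.65 p [ 0.4549 -0.1561  0.1   ] yawx 1.571 zax [ 0.005 -0.002 -1.   ] F [ 3.5 -0.4  7.7] w 0.0099 q [ 0.12  0.49  0.23  2.07 -0.19  0.6   0.48]
```

```bash
python3 -m creep '[[[0,-3,0],[0,0,0],1],[[0,-6,0],[0,0,0],1],[[0,-8,0],[0,0,0],1],[[0,-10,0],[0,0,0],1],[[0,-10,0],[0,0,0],1],[[0,-10,0],[0,0,0],1]]'; python3 - <<'E'
from h import *
st()
E
```

```text
time: 6.25
position: [0.4472, -0.1561, 0.1]
tool_rot: [0.004, 0.707, 0.707, 0.002]
wrist_force: [9.6, -0.2, 2.1]
gripper_width: 0.0099
t 6.25 p [ 0.4472 -0.1561  0.1   ] yawx 1.572 zax [ 0.009 -0.002 -1.   ] F [ 9.6 -0.2  2.1] w 0.0099 q [ 0.12  0.48  0.23  2.09 -0.19  0.58  0.49]
```

```bash
python3 -m creep '[[[0,-2,0],[0,0,0],1],[[0,-3,0],[0,0,0],1],[[0,-3,0],[0,0,0],1],[[0,3,0],[0,0,0],1],[[0,8,0],[0,0,0],1],[[0,8,0],[0,0,0],1]]'; python3 - <<'E'
from h import *
st()
E
```

```text
time: 6.85
position: [0.4539, -0.1561, 0.1]
tool_rot: [0.003, 0.707, 0.707, 0.002]
wrist_force: [3.4, -0.2, 7.8]
gripper_width: 0.0098
t 6.85 p [ 0.4539 -0.1561  0.1   ] yawx 1.571 zax [ 0.006 -0.002 -1.   ] F [ 3.4 -0.2  7.8] w 0.0098 q [ 0.12  0.48  0.23  2.08 -0.19  0.59  0.49]
```

```bash
python3 -m creep '[[[0,0,0],[0,0,0],0.55],[[0,0,0],[0,0,0],0.55],[[0,0,0],[0,0,0],0.55],[[0,0,0],[0,0,0],0.55],[[0,0,-15],[0,0,0],0.55],[[0,0,-50],[0,0,0],0.55],[[0,0,-100],[0,0,0],0.55],[[0,0,-150],[0,0,0],0.55],[[0,0,-180],[0,0,0],0.55],[[0,0,-180],[0,0,0],0.55]]'; python3 - <<'E'
from h import *
st(); v=V("wrist"); v.save("w2.png"); v=V("top"); v.save("t2.png",(180,80,500,300),2.5); show([t for t in tubes(v) if .08<t[2]<.11 and t[3]<110])
E
```

```text
time: 7.85
position: [0.4525, -0.1562, 0.2823]
tool_rot: [0.003, 0.707, 0.707, 0.002]
wrist_force: [0.4, 0.3, -0.1]
gripper_width: 0.0384
t 7.85 p [ 0.4525 -0.1562  0.2823] yawx 1.571 zax [ 0.007 -0.002 -1.   ] F [ 0.4  0.3 -0.1] w 0.0384 q [ 0.04  0.25  0.31  1.82 -0.09  1.07  0.38]
xy [0.5718 0.3541 0.012 ] ang -2.931 L 0.088 area 95 px [234.9 192.9]
xy [0.5731 0.1677 0.012 ] ang 2.932 L 0.09 area 91 px [287.8 192.9]
xy [0.421  0.1892 0.012 ] ang -2.965 L 0.09 area 94 px [280.6 236.3]
```

View pics/w2.png

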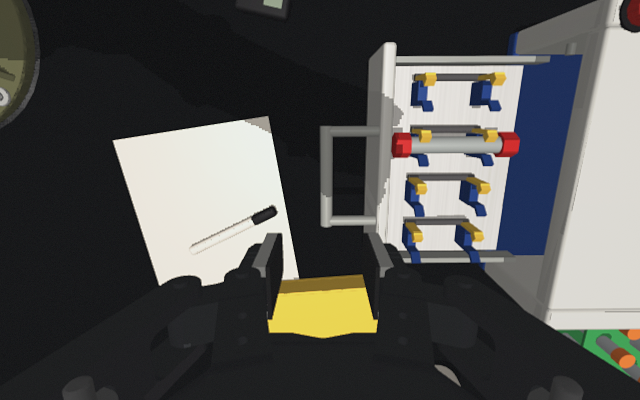

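View pics/t2.png

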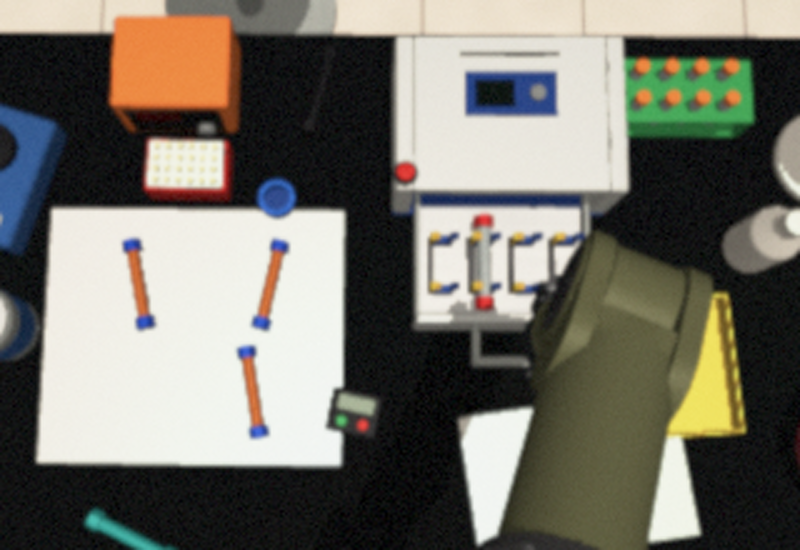

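The wrist view shows the carriage staying out. One spent tube sits in clip 2 (caps at (402,145) and (509,145)) and clips 1, 3 and 4 are empty. The top view agrees. Now I'll measure the handle and the spent tube.

```bash
python3 - <<'E'
from h import *
v=V("wrist")
for px in((326,129),(326,225)): print("handle",v.plane(*px,.1).round(4))
m=cv2.inRange(v.hsv,(0,150,70),(6,255,255))|cv2.inRange(v.hsv,(172,150,70),(180,255,255)); m[:, :380]=0;m[:,560:]=0;m[:120]=0;m[170:]=0
P=[]
for i,mm,s_,c in comps(m,50): P.append(v.plane(*c,.068)); print(s_,c,P[-1].round(4),v.pt(*c).round(4))
print("mid",np.mean(P[:2],0), "ang",np.arctan2(*(P[1]-P[0])[[1,0]]))
t=V("top"); m=cv2.inRange(t.hsv,(0,150,90),(6,255,255))|cv2.inRange(t.hsv,(172,150,90),(180,255,255)); m[:,:360]=0; m[:,390:]=0; m[:155]=0; m[210:]=0
for i,mm,s_,c in comps(m,5): print("top",s_,c,t.plane(*c,.074).round(4))
# yellow jaws
m=cv2.inRange(v.hsv,(20,150,90),(33,255,255)); m[:,:400]=0; m[260:]=0
for i,mm,s_,c in comps(m,30): print("jaw",c.round(1),v.plane(*c,.078).round(4))
E
```

```text
handle [ 0.4546 -0.1059  0.1   ]
handle [ 0.455  -0.2017  0.1   ]
[396 135  20  24 451] [405.28159645 146.44789357] [ 0.5387 -0.1255  0.068 ] [ 0.5362 -0.1245  0.0777]
[500 134  26  25 444] [514.52477477 146.06756757] [ 0.654 -0.125  0.068] [ 0.6483 -0.124   0.0774]
mid [ 0.59634827 -0.12523743  0.068     ] ang 0.004486475006731345
top [370 167   6   3  17] [372.64705882 168.05882353] [ 0.6502 -0.1229  0.074 ]
top [371 199   6   4  22] [373.27272727 200.5       ] [ 0.5396 -0.1238  0.074 ]
jaw [432.1  79.5] [ 0.5577 -0.0598  0.078 ]
jaw [499.7  79. ] [ 0.6233 -0.0593  0.078 ]
jaw [427.6 136.4] [ 0.558  -0.1143  0.078 ]
jaw [493.  136.2] [ 0.6245 -0.114   0.078 ]
jaw [422.6 187.8] [ 0.5574 -0.168   0.078 ]
jaw [484.8 187.4] [ 0.6233 -0.1675  0.078 ]
jaw [418.6 235. ] [ 0.5574 -0.2214  0.078 ]
jaw [478.1 234.8] [ 0.6231 -0.2211  0.078 ]
```

```bash
python3 - <<'E'
from h import *
go([.591,-.1255,.20],np.pi)
E
```

```text
shift [ 29.4 141.   76.6] turn [-1.000e-03 -3.000e-03 -1.571e+00] | alt turn z 1.571
```

```bash
python3 -m creep '[[[29,141,0],[0,-0.005,-1.571],0.5],[[29,141,0],[0,-0.005,-1.571],0.5],[[29,141,0],[0,-0.005,-1.571],0.5],[[29,141,0],[0,-0.005,-1.571],0.5],[[29,141,0],[0,-0.005,-1.571],0.5],[[29,141,0],[0,-0.005,-1.571],0.5],[[29,141,0],[0,-0.005,-1.571],0.5],[[29,141,0],[0,-0.005,-1.571],0.5],[[29,141,0],[0,-0.005,-1.571],0.5],[[29,141,0],[0,-0.005,-1.571],0.5],[[29,141,0],[0,-0.005,-1.571],0.5],[[29,141,0],[0,-0.005,-1.571],0.5],[[29,141,40],[0,-0.005,-1.571],0.5],[[29,141,77],[0,-0.005,-1.571],0.5],[[29,141,77],[0,-0.005,-1.571],0.5]]'; python3 - <<'E'
from h import *
st(); v=V("wrist"); v.save("w3.png")
m=cv2.inRange(v.hsv,(0,150,70),(6,255,255))|cv2.inRange(v.hsv,(172,150,70),(180,255,255))
for i,mm,s_,c in comps(m,50): print(s_,c,v.pt(*c).round(4))
go([.591,-.1255,.068],np.pi)
E
```

```text
time: 9.55
position: [0.5885, -0.1258, 0.1956]
tool_rot: [-0.004, 0.001, 1.0, -0.001]
wrist_force: [-0.5, 0.8, -1.0]
gripper_width: 0.0426
t 9.55 p [ 0.5885 -0.1258  0.1956] yawx 3.14 zax [-0.008 -0.001 -1.   ] F [-0.5  0.8 -1. ] w 0.0426 q [ 0.23  0.51 -0.09  1.64  0.06  1.    1.68]
[305 123  34  21 684] [321.93421053 132.84210526] [ 0.5384 -0.1259  0.0771]
[308 252  30  25 564] [322.58510638 265.46276596] [ 0.6482 -0.1255  0.0782]
[626 279  14  59 438] [634.66210046 314.08675799] [0.7432 0.2263 0.0098]
[466 373  23  25 169] [475.93491124 386.86982249] [ 0.6981 -0.0248  0.1519]
shift [ -1.2   0.8 130.7] turn [-0.002 -0.003 -0.001] | alt turn z 3.14
```

View pics/w3.png

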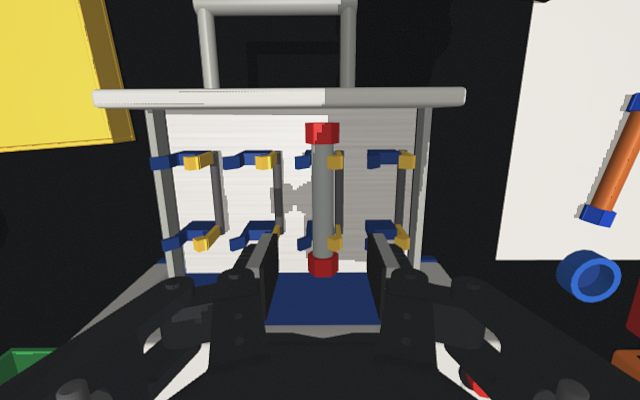

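```bash
python3 -m creep '[[[-2,0,30],[0,-0.003,0],0.5],[[-2,0,60],[0,-0.003,0],0.5],[[-2,0,85],[0,-0.003,0],0.5],[[-2,0,105],[0,-0.003,0],0.5],[[-2,0,120],[0,-0.003,0],0.5],[[-2,0,130],[0,-0.003,0],0.5],[[-2,0,130],[0,-0.003,0],0.5],[[-2,0,130],[0,-0.003,0],0.5]]'; python3 - <<'E'
from h import *
st()
E
```

```text
time: 10.4
position: [0.5952, -0.127, 0.0724]
tool_rot: [0.004, 0.0, 1.0, -0.002]
wrist_force: [-0.3, 0.5, -0.8]
gripper_width: 0.0425
t 10.4 p [ 0.5952 -0.127   0.0724] yawx 3.141 zax [ 0.008 -0.004 -1.   ] F [-0.3  0.5 -0.8] w 0.0425 q [ 0.22  0.66 -0.08  1.76  0.08  0.72  1.67]
```

```bash
python3 -m creep '[[[2,1,4],[0,0,0],0.5],[[2,1,4],[0,0,0],0.5],[[2,1,4],[0,0,0],1],[[2,1,4],[0,0,0],1],[[2,1,4],[0,0,0],1],[[2,1,4],[0,0,0],1],[[2,1,4],[0,0,0],1]]' 70; python3 - <<'E'
from h import *
st()
E
```

```text
time: 11.1
position: [0.5926, -0.1259, 0.0678]
tool_rot: [0.003, -0.0, 1.0, -0.002]
wrist_force: [-1.0, 0.7, 4.7]
gripper_width: 0.0161
t 11.1 p [ 0.5926 -0.1259  0.0678] yawx -3.142 zax [ 0.007 -0.003 -1.   ] F [-1.   0.7  4.7] w 0.0161 q [ 0.22  0.66 -0.08  1.77  0.08  0.7   1.66]
```

```bash
python3 -m creep '[[[0,0,-5],[0,0,0],1],[[0,0,-10],[0,0,0],1],[[0,0,-15],[0,0,0],1],[[0,0,-20],[0,0,0],1],[[0,0,-30],[0,0,0],1],[[0,0,-50],[0,0,0],1],[[0,0,-80],[0,0,0],1],[[0,0,-110],[0,0,0],1],[[0,0,-120],[0,0,0],1],[[0,0,-120],[0,0,0],1]]'; python3 - <<'E'
from h import *
st(); v=V("wrist"); v.save("w4.png"); go([.459,-.39,.19],np.pi+.1)
t=V("top"); t.save("t4.png",(180,80,500,300),2.5)
# tray inner floor by cloud: rim points z 0.03-0.04 near tray
C=t.cloud().reshape(-1,3); y=cv2.inRange(t.hsv,(20,110,60),(34,255,255)).reshape(-1)>0
C=C[y&(abs(C[:,0]-.46)<.15)&(abs(C[:,1]+.4)<.12)]
print(len(C)); q=cv2.minAreaRect(C[:,:2].astype(np.float32)); print(q)
E
```

```text
time: 12.1
position: [0.5926, -0.1249, 0.1893]
tool_rot: [0.005, -0.0, 1.0, -0.002]
wrist_force: [-0.5, 0.5, -1.7]
gripper_width: 0.0155
t 12.1 p [ 0.5926 -0.1249  0.1893] yawx -3.141 zax [ 0.01  -0.003 -1.   ] F [-0.5  0.5 -1.7] w 0.0155 q [ 0.23  0.52 -0.09  1.65  0.06  0.97  1.68]
shift [ 132.9 -265.    -2.5] turn [-0.003  0.007 -0.099] | alt turn z 3.042
2412
((0.4645681083202362, -0.4044876992702484), (0.20423772931098938, 0.1701105386018753), 3.7659573554992676)
```

View pics/w4.png

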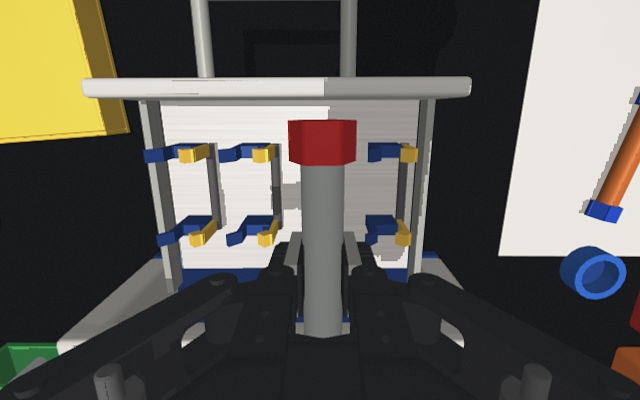

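View pics/t4.png

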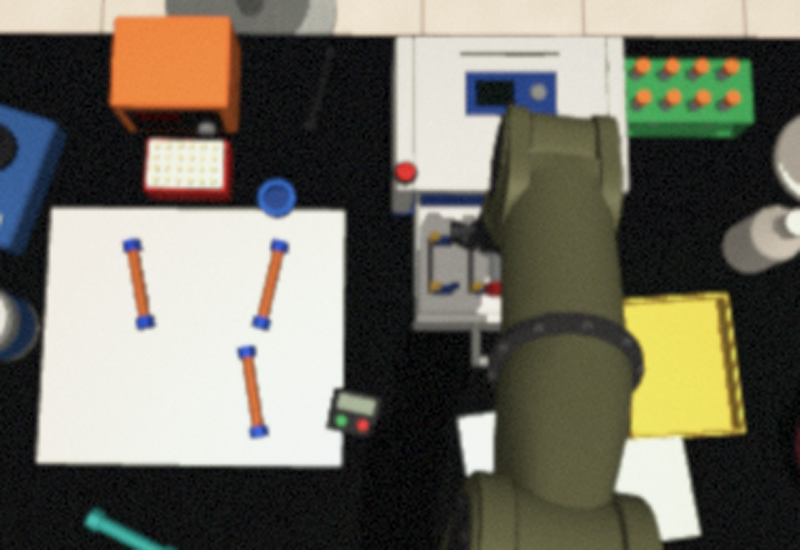

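```bash
python3 -m creep '[[[132,-268,0],[0,0.007,-0.099],1],[[132,-268,0],[0,0.007,-0.099],1],[[132,-268,0],[0,0.007,-0.099],1],[[132,-268,0],[0,0.007,-0.099],1],[[132,-268,0],[0,0.007,-0.099],1],[[132,-268,0],[0,0.007,-0.099],1],[[132,-268,0],[0,0.007,-0.099],1],[[132,-268,0],[0,0.007,-0.099],1],[[132,-268,60],[0,0.007,-0.099],1],[[132,-268,100],[0,0.007,-0.099],1],[[132,-268,100],[0,0.007,-0.099],1],[[132,-268,100],[0,0.007,-0.099],1]]'; python3 - <<'E'
from h import *
st(); v=V("wrist"); v.save("w5.png")
E
```

```text
time: 13.4
position: [0.4609, -0.392, 0.0869]
tool_rot: [-0.001, -0.051, 0.999, -0.0]
wrist_force: [0.9, -0.1, 0.0]
gripper_width: 0.0157
t 13.4 p [ 0.4609 -0.392   0.0869] yawx -3.04 zax [-0.003 -0.001 -1.   ] F [ 0.9 -0.1  0. ] w 0.0157 q [ 0.72  0.64 -0.09  1.75  0.09  0.76  2.26]
```

View pics/w5.png

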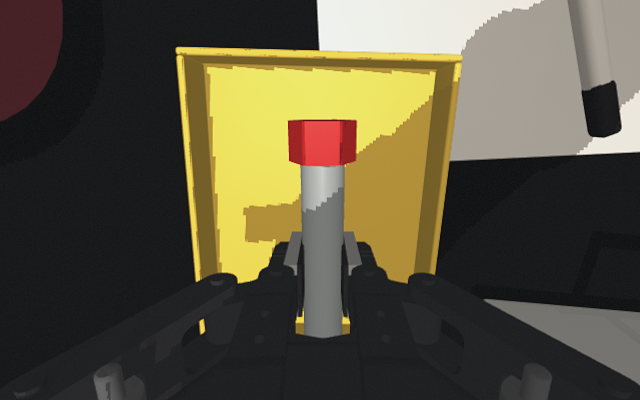

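```bash
python3 -m creep '[[[0,0,30],[0,0,0],1],[[0,0,50],[0,0,0],1],[[0,0,60],[0,0,0],1],[[0,0,62],[0,0,0],1],[[0,0,62],[0,0,0],1],[[0,0,62],[0,0,0],0.6],[[0,0,62],[0,0,0],0.6],[[0,0,62],[0,0,0],0.6],[[0,0,62],[0,0,0],0.6],[[0,0,30],[0,0,0],0.6],[[0,0,-20],[0,0,0],0.6],[[0,0,-70],[0,0,0],0.6],[[0,0,-120],[0,0,0],0.6],[[0,0,-140],[0,0,0],0.6],[[0,0,-140],[0,0,0],0.6]]'; python3 - <<'E'
from h import *
st(); v=V("wrist"); v.save("w6.png")
t=V("top");show([x for x in tubes(t) if .08<x[2]<.11 and x[3]<110])
go([.421,.189,.20],np.pi+.17)
E
```

```text
time: 14.95
position: [0.4618, -0.3944, 0.2315]
tool_rot: [0.002, -0.049, 0.999, -0.004]
wrist_force: [0.2, -1.0, -1.3]
gripper_width: 0.0342
t 14.95 p [ 0.4618 -0.3944  0.2315] yawx -3.043 zax [ 0.005 -0.008 -1.   ] F [ 0.2 -1.  -1.3] w 0.0342 q [ 0.73  0.48 -0.11  1.59  0.06  1.07  2.28]
xy [0.5718 0.3541 0.012 ] ang -2.926 L 0.088 area 93 px [234.9 192.8]
xy [0.5733 0.1677 0.012 ] ang 2.933 L 0.09 area 91 px [287.8 192.9]
xy [0.4215 0.1893 0.012 ] ang -2.969 L 0.09 area 94 px [280.6 236.1]
shift [-18.6 583.3  25.1] turn [-0.004 -0.001 -0.071] | alt turn z 3.071
```

View pics/w6.png

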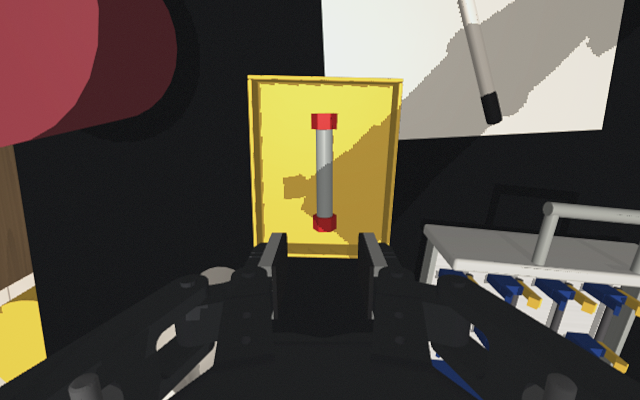

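The spent tube lies in the tray, at (324,170). Next is tube C at (0.421, 0.189).

```bash
python3 -m creep '[[[-18,583,0],[-0.004,0,-0.071],0.5],[[-18,583,0],[-0.004,0,-0.071],0.5],[[-18,583,0],[-0.004,0,-0.071],0.5],[[-18,583,0],[-0.004,0,-0.071],0.5],[[-18,583,0],[-0.004,0,-0.071],0.5],[[-18,583,0],[-0.004,0,-0.071],0.5],[[-18,583,0],[-0.004,0,-0.071],0.5],[[-18,583,0],[-0.004,0,-0.071],0.5],[[-18,583,0],[-0.004,0,-0.071],0.5],[[-18,583,0],[-0.004,0,-0.071],0.5],[[-18,583,0],[-0.004,0,-0.071],0.5],[[-18,583,0],[-0.004,0,-0.071],0.5],[[-18,583,40],[-0.004,0,-0.071],0.5],[[-18,583,80],[-0.004,0,-0.071],0.5],[[-18,583,80],[-0.004,0,-0.071],0.5],[[-18,583,80],[-0.004,0,-0.071],0.5]]'; cat >> h.py <<'E'
def wt(v):
    m=v.amber(); show([x for x in tubes(v,.014,m) if x[3]>150 and x[2]<.13])
E
python3 - <<'E'
from h import *
st(); v=V("wrist"); v.save("w7.png"); wt(v)
t=V("top"); C=t.cloud(); 
E
```

```text
time: 16.65
position: [0.4197, 0.1879, 0.1446]
tool_rot: [-0.003, -0.085, 0.996, -0.0]
wrist_force: [-0.3, 0.3, -0.1]
gripper_width: 0.0425
t 16.65 p [0.4197 0.1879 0.1446] yawx -2.971 zax [-0.005 -0.001 -1.   ] F [-0.3  0.3 -0.1] w 0.0425 q [-0.24  0.39 -0.32  2.06  0.18  0.72  1.07]
xy [0.4186 0.188  0.014 ] ang 0.179 L 0.097 area 2271 px [322.4 191.4]
xy [0.5454 0.172  0.014 ] ang -0.293 L 0.035 area 532 px [282.3 318.6]
xy [0.581  0.3548 0.014 ] ang 0.688 L 0.041 area 341 px [460.8 376.9]
```

View pics/w7.png

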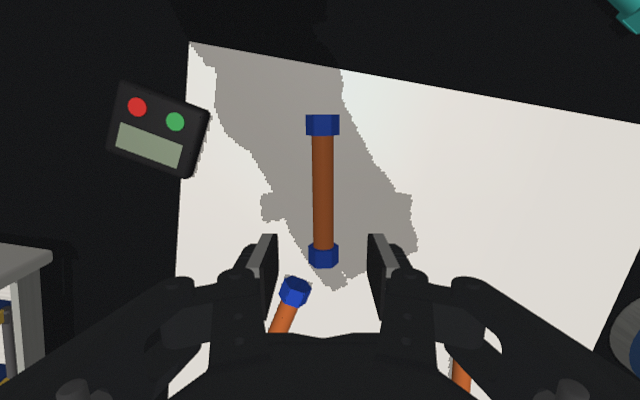

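```bash
python3 -m creep '[[[0,0,30],[0,0,0],0.5],[[0,0,60],[0,0,0],0.5],[[0,0,90],[0,0,0],0.5],[[0,0,110],[0,0,0],0.5],[[0,0,120],[0,0,0],0.5],[[0,0,124],[0,0,0],0.5],[[0,0,124],[0,0,0],0.5],[[0,0,124],[0,0,0],1],[[0,0,124],[0,0,0],1],[[0,0,124],[0,0,0],1],[[0,0,124],[0,0,0],1],[[0,0,124],[0,0,0],1]]' 80; python3 - <<'E'
from h import *
st()
E
```

```text
time: 17.95
position: [0.4211, 0.1886, 0.0226]
tool_rot: [0.0, -0.085, 0.996, 0.001]
wrist_force: [-0.4, -1.1, 8.9]
gripper_width: 0.0149
t 17.95 p [0.4211 0.1886 0.0226] yawx -2.971 zax [ 0.001  0.001 -1.   ] F [-0.4 -1.1  8.9] w 0.0149 q [-0.33  0.6  -0.2   2.18  0.31  0.39  0.95]
```

```bash
python3 -m creep '[[[0,0,-20],[0,0,0],1],[[0,0,-60],[0,0,0],1],[[0,0,-110],[0,0,0],1],[[0,0,-150],[0,0,0],1],[[0,0,-150],[0,0,0],1]]'; python3 - <<'E'
from h import *
st(); v=V("wrist"); v.save("w8.png"); go([.591,-.181,.17],np.pi)
E
```

```text
time: 18.45
position: [0.423, 0.1897, 0.1768]
tool_rot: [0.004, -0.085, 0.996, 0.002]
wrist_force: [0.6, 0.3, -1.5]
gripper_width: 0.0145
t 18.45 p [0.423  0.1897 0.1768] yawx -2.972 zax [ 0.008  0.004 -1.   ] F [ 0.6  0.3 -1.5] w 0.0145 q [-0.21  0.35 -0.35  2.02  0.17  0.79  1.08]
shift [-104.1 -393.1    4.2] turn [0.002 0.005 0.17 ] | alt turn z -2.972
```

View pics/w8.png

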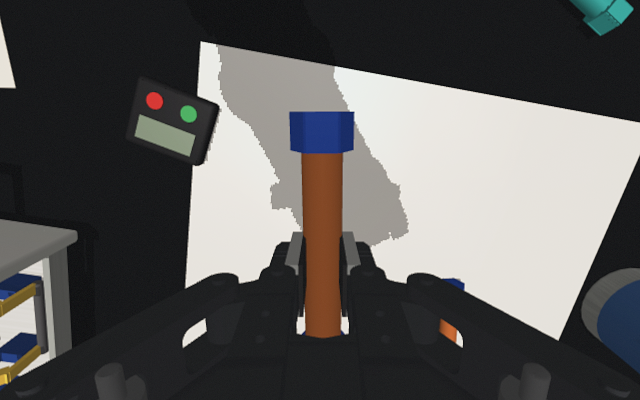

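```bash
python3 -m creep '[[[-105,-393,0],[0.002,0.005,0.17],1],[[-105,-393,0],[0.002,0.005,0.17],1],[[-105,-393,0],[0.002,0.005,0.17],1],[[-105,-393,0],[0.002,0.005,0.17],1],[[-105,-393,0],[0.002,0.005,0.17],1],[[-105,-393,0],[0.002,0.005,0.17],1],[[-105,-393,0],[0.002,0.005,0.17],1],[[-105,-393,0],[0.002,0.005,0.17],1],[[-105,-393,0],[0.002,0.005,0.17],1],[[-105,-393,20],[0.002,0.005,0.17],1],[[-105,-393,50],[0.002,0.005,0.17],1],[[-105,-393,70],[0.002,0.005,0.17],1],[[-105,-393,70],[0.002,0.005,0.17],1],[[-105,-393,70],[0.002,0.005,0.17],1]]'; python3 - <<'E'
from h import *
st(); v=V("wrist"); v.save("w9.png"); go([.592,-.1815,.095],np.pi)
m=cv2.inRange(v.hsv,(20,150,60),(33,255,255)); 
for i,mm,s_,c in comps(m,30): print("jaw",c.round(1),v.pt(*c).round(4))
m=cv2.inRange(v.hsv,(100,150,40),(125,255,255)); 
for i,mm,s_,c in comps(m,30): print("blue",c.round(1),s_[:4],v.pt(*c).round(4))
E
```

```text
time: 19.9
position: [0.5901, -0.1808, 0.1005]
tool_rot: [-0.004, -0.0, 1.0, -0.001]
wrist_force: [0.1, -0.6, -0.5]
gripper_width: 0.0149
t 19.9 p [ 0.5901 -0.1808  0.1005] yawx -3.141 zax [-0.008 -0.002 -1.   ] F [ 0.1 -0.6 -0.5] w 0.0149 q [ 0.39  0.64 -0.22  1.7   0.18  0.83  1.66]
shift [-1.4 -0.6  6.3] turn [-0.002 -0.006  0.   ] | alt turn z -3.141
jaw [57.6 80.7] [ 0.5145 -0.2759  0.106 ]
jaw [232.3 184.9] [ 0.559  -0.2239  0.0781]
jaw [453.5 184.7] [ 0.5583 -0.1184  0.0798]
jaw [564.7 184. ] [ 0.5583 -0.0644  0.078 ]
jaw [348.  190.9] [ 0.5622 -0.1682  0.0768]
jaw [253.4 277. ] [ 0.624  -0.2234  0.0491]
jaw [540.9 301.4] [ 0.6224 -0.0642  0.0775]
jaw [342.9 318.1] [ 0.6316 -0.1696  0.0791]
blue [317.  165.6] [276 140  78  60] [ 0.5455 -0.1828  0.1034]
blue [194.2 180.7] [158 165  88  36] [ 0.56   -0.248   0.0636]
blue [411.4 178.1] [386 164  55  36] [ 0.5564 -0.137   0.0739]
blue [509.9 177.2] [475 164  70  35] [ 0.5553 -0.0902  0.0765]
blue [234.6 270.5] [210 265  41  18] [ 0.6228 -0.2366  0.043 ]
blue [399.8 270.7] [382 264  41  19] [ 0.6233 -0.1309  0.042 ]
blue [493.7 282.7] [464 264  61  47] [ 0.6234 -0.0782  0.0565]
blue [455.7 338.8] [445 335  18  12] [ 0.695  -0.0769  0.0164]
```

View pics/w9.png

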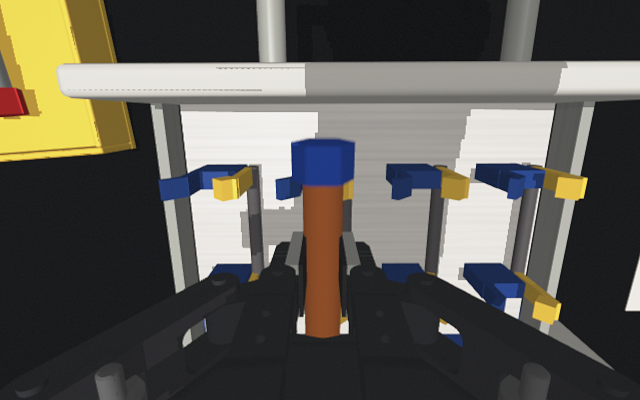

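```bash
python3 -m creep '[[[-1,-1,4],[0,-0.006,0],1],[[-1,-1,8],[0,-0.006,0],1],[[-1,-1,11],[0,-0.006,0],1],[[-1,-1,14],[0,-0.006,0],1],[[-1,-1,17],[0,-0.006,0],1],[[-1,-1,20],[0,-0.006,0],1],[[-1,-1,20],[0,-0.006,0],1]]'; python3 - <<'E'
from h import *
st()
E
```

```text
time: 20.65
position: [0.5939, -0.1821, 0.0848]
tool_rot: [0.003, 0.0, 1.0, -0.002]
wrist_force: [-4.2, -0.7, 24.8]
gripper_width: 0.0145
t 20.65 p [ 0.5939 -0.1821  0.0848] yawx 3.141 zax [ 0.007 -0.003 -1.   ] F [-4.2 -0.7 24.8] w 0.0145 q [ 0.39  0.66 -0.21  1.71  0.19  0.78  1.65]
```

```bash
python3 - <<'E'
from h import *
v=V("wrist"); v.save("w10.png"); st()
v=V("top"); v.save("t10.png",(330,140,440,210),7)
E
```

```text
t 20.7 p [ 0.594  -0.1821  0.0848] yawx 3.141 zax [ 0.007 -0.003 -1.   ] F [-3.7 -0.4 25.8] w 0.0143 q [ 0.39  0.66 -0.21  1.71  0.19  0.78  1.65]
```

View pics/w10.png

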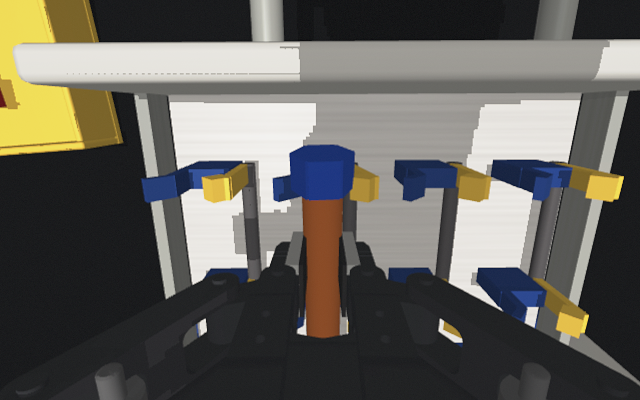

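```bash
python3 - <<'E'
from h import *
v=V("wrist"); st()
for px in((322,150),(322,165),(322,180),(322,205),(322,230),(322,260),(322,300),(322,330),(300,170),(345,170),(365,185),(283,188)): print(px,v.pt(*px).round(4),v.im[px[1],px[0]])
E
```

```text
t 20.8 p [ 0.5941 -0.1821  0.0848] yawx 3.141 zax [ 0.007 -0.003 -1.   ] F [-3.9 -0.4 25.5] w 0.0143 q [ 0.39  0.66 -0.21  1.71  0.19  0.78  1.65]
(322, 150) [ 0.5447 -0.1821  0.0768] [108  48  27]
(322, 165) [ 0.5485 -0.182   0.0911] [130  56  31]
(322, 180) [ 0.5545 -0.182   0.0906] [130  55  31]
(322, 205) [ 0.5663 -0.1821  0.0849] [ 38  75 137]
(322, 230) [ 0.5778 -0.1821  0.0837] [ 39  75 138]
(322, 260) [ 0.5934 -0.1821  0.0807] [ 39  75 137]
(322, 300) [ 0.6164 -0.1821  0.0769] [ 39  75 137]
(322, 330) [ 0.6362 -0.1821  0.0732] [ 39  76 137]
(300, 170) [ 0.5513 -0.1907  0.0868] [112  48  27]
(345, 170) [ 0.5511 -0.1731  0.0879] [108  49  29]
(365, 185) [ 0.5589 -0.164   0.0803] [ 56 141 175]
(283, 188) [ 0.5607 -0.1988  0.0783] [115  60  38]
```

View pics/t10.png

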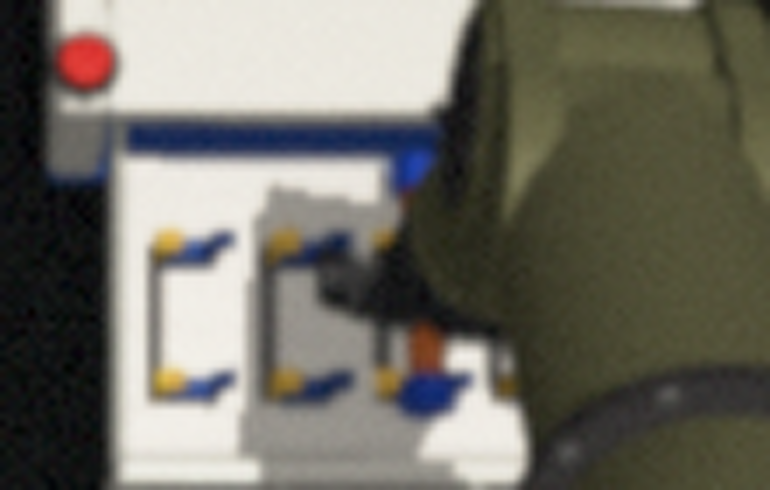

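The tube sits about 15 mm too far back (front cap face at x≈0.545 instead of 0.527) and is tilted, with the front cap resting on a fork. The grip must have slackened during the transfer. I'll lift it, set it on the bare bench near (0.55, 0.06), and regrasp.

```bash
python3 -m creep '[[[0,0,-10],[0,0,0],1],[[0,0,-20],[0,0,0],1],[[0,0,-40],[0,0,0],1],[[0,0,-70],[0,0,0],1],[[0,0,-95],[0,0,0],1],[[0,0,-95],[0,0,0],1]]'; python3 - <<'E'
from h import *
st(); v=V("wrist"); v.save("w11.png")
for r in range(110,340,20): print(r,v.pt(322,r).round(4))
go([.56,.06,.17],np.pi)
E
```

```text
time: 21.4
position: [0.5931, -0.1811, 0.1793]
tool_rot: [0.002, -0.001, 1.0, -0.001]
wrist_force: [0.6, 0.3, 0.1]
gripper_width: 0.0148
t 21.4 p [ 0.5931 -0.1811  0.1793] yawx -3.141 zax [ 0.005 -0.002 -1.   ] F [0.6 0.3 0.1] w 0.0148 q [ 0.4   0.56 -0.24  1.62  0.15  0.98  1.69]
110 [ 0.5278 -0.1815  0.0292]
130 [ 0.5443 -0.1815  0.029 ]
150 [ 0.5437 -0.1812  0.172 ]
170 [ 0.5493 -0.1811  0.1874]
190 [ 0.5574 -0.1811  0.1856]
210 [ 0.5672 -0.1811  0.1805]
230 [ 0.577  -0.1811  0.1781]
250 [ 0.5873 -0.1811  0.1759]
270 [ 0.5988 -0.1811  0.1727]
290 [ 0.6102 -0.1811  0.1711]
310 [ 0.6228 -0.181   0.1688]
330 [ 0.6365 -0.181   0.1661]
shift [ 31.9 241.1   6.9] turn [-0.002  0.002  0.001] | alt turn z -3.141
```

View pics/w11.png

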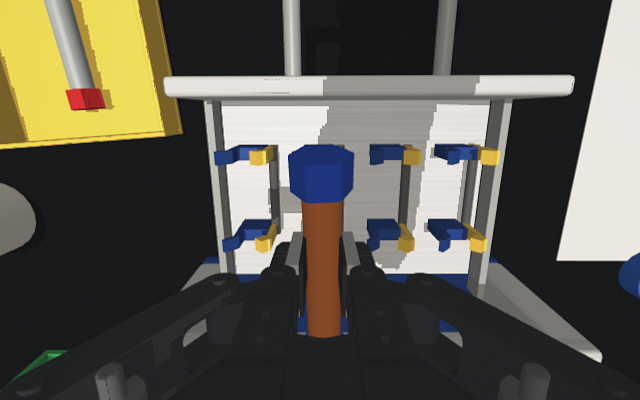

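```bash
python3 -m creep '[[[32,240,0],[0,0,0],1],[[32,240,0],[0,0,0],1],[[32,240,0],[0,0,0],1],[[32,240,0],[0,0,0],1],[[32,240,0],[0,0,0],1],[[32,240,0],[0,0,0],1],[[32,240,40],[0,0,0],1],[[32,240,80],[0,0,0],1],[[32,240,115],[0,0,0],1],[[32,240,125],[0,0,0],1],[[32,240,125],[0,0,0],1]]'; python3 - <<'E'
from h import *
st()
E
python3 -m creep '[[[0,0,4],[0,0,0],1],[[0,0,8],[0,0,0],1],[[0,0,12],[0,0,0],1],[[0,0,16],[0,0,0],1],[[0,0,20],[0,0,0],1],[[0,0,24],[0,0,0],1],[[0,0,28],[0,0,0],1],[[0,0,28],[0,0,0],1]]' 20;  python3 - <<'E'
from h import *
st(); v=V("wrist"); v.save("w12.png")
for r in range(130,340,40): print(r,v.pt(322,r).round(4))
E
```

```text
time: 22.55
position: [0.5578, 0.0575, 0.0485]
tool_rot: [-0.002, -0.0, 1.0, -0.001]
wrist_force: [-0.9, 0.0, 0.0]
gripper_width: 0.0139
t 22.55 p [0.5578 0.0575 0.0485] yawx -3.141 zax [-0.005 -0.002 -1.   ] F [-0.9  0.   0. ] w 0.0139 q [-0.02  0.65 -0.21  1.9   0.22  0.62  1.21]
time: 23.35
position: [0.5598, 0.0576, 0.0247]
tool_rot: [0.001, 0.0, 1.0, -0.001]
wrist_force: [-7.5, -0.9, 24.6]
gripper_width: 0.0147
t 23.35 p [0.5598 0.0576 0.0247] yawx 3.141 zax [ 0.002 -0.002 -1.   ] F [-7.5 -0.9 24.6] w 0.0147 q [-0.03  0.68 -0.19  1.91  0.23  0.56  1.2 ]
130 [ 5.032e-01  5.760e-02 -5.000e-04]
170 [0.5175 0.0577 0.0242]
210 [0.5354 0.0577 0.021 ]
250 [0.5543 0.0577 0.0204]
290 [0.5745 0.0577 0.0201]
330 [0.5956 0.0577 0.0209]
```

View pics/w12.png

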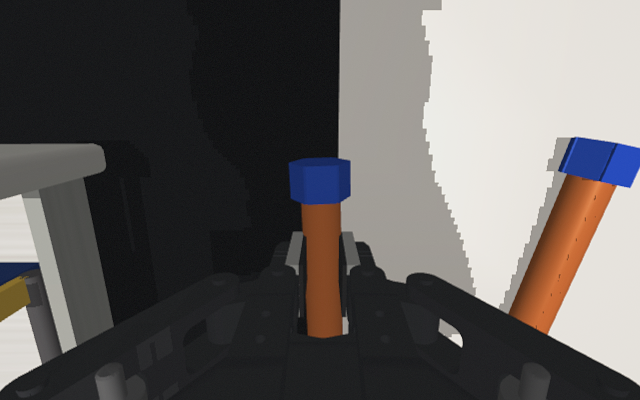

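```bash
python3 -m creep '[[[0,0,-2],[0,0,0],0.5],[[0,0,-2],[0,0,0],0.5],[[0,0,-2],[0,0,0],0.5],[[0,0,-30],[0,0,0],0.5],[[0,0,-80],[0,0,0],0.5],[[0,0,-110],[0,0,0],0.5],[[0,0,-110],[0,0,0],0.5]]';  python3 - <<'E'
from h import *
st(); v=V("wrist"); v.save("w13.png"); wt(v)
m=cv2.inRange(v.hsv,(100,150,40),(125,255,255)); 
for i,mm,s_,c in comps(m,200): print("blue",c.round(1),s_[:4],v.plane(*c,.018).round(4))
E
```

```text
time: 24.1
position: [0.5619, 0.0583, 0.1364]
tool_rot: [0.004, 0.0, 1.0, -0.001]
wrist_force: [0.2, -0.1, -0.3]
gripper_width: 0.0426
t 24.1 p [0.5619 0.0583 0.1364] yawx 3.141 zax [ 0.007 -0.001 -1.   ] F [ 0.2 -0.1 -0.3] w 0.0426 q [ 0.01  0.53 -0.24  1.82  0.17  0.81  1.25]
xy [0.5681 0.1668 0.014 ] ang -0.209 L 0.098 area 2642 px [455.2 200.9]
xy [0.5797 0.0572 0.014 ] ang -0.007 L 0.097 area 2270 px [320.7 214.3]
blue [477.3 135. ] [458 123  39  26] [0.5149 0.1759 0.018 ]
blue [320.3 146.7] [304 135  34  24] [0.5238 0.0569 0.018 ]
blue [ 33.7 206.3] [  0 192  91  33] [ 0.5718 -0.174   0.018 ]
blue [113.9 207.4] [ 78 192  87  35] [ 0.5726 -0.1095  0.018 ]
blue [433.  266.2] [418 249  33  31] [0.6247 0.1527 0.018 ]
blue [319.2 279.2] [305 263  31  29] [0.6372 0.0558 0.018 ]
blue [ 11.1 281.2] [  0 273  28  23] [ 0.6395 -0.2099  0.018 ]
blue [ 58.3 295.2] [ 16 273  84  49] [ 0.6531 -0.1722  0.018 ]
blue [134.6 291.3] [100 273  72  47] [ 0.6492 -0.1049  0.018 ]
blue [ 26.8 349.3] [  0 332  82  53] [ 0.7098 -0.2137  0.018 ]
blue [441.3 352.8] [436 342  16  20] [0.7132 0.1687 0.018 ]
blue [182.5 378. ] [155 352  50  48] [ 0.7423 -0.074   0.018 ]
```

View pics/w13.png

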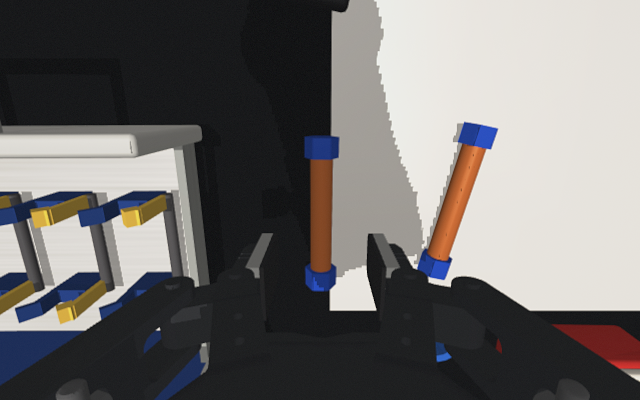

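```bash
python3 -m creep '[[[-17,-1,30],[0,0,0],0.5],[[-17,-1,60],[0,0,0],0.5],[[-17,-1,90],[0,0,0],0.5],[[-17,-1,108],[0,0,0],0.5],[[-17,-1,114],[0,0,0],0.5],[[-17,-1,114],[0,0,0],0.5],[[-17,-1,114],[0,0,0],1],[[-17,-1,114],[0,0,0],1],[[-17,-1,114],[0,0,0],1],[[-17,-1,114],[0,0,0],1],[[-17,-1,114],[0,0,0],1]]' 90; python3 - <<'E'
from h import *
st()
E
```

```text
time: 25.25
position: [0.5766, 0.0567, 0.0188]
tool_rot: [0.0, -0.0, 1.0, -0.001]
wrist_force: [-1.6, -0.4, 2.2]
gripper_width: 0.0149
t 25.25 p [0.5766 0.0567 0.0188] yawx -3.141 zax [ 0.    -0.002 -1.   ] F [-1.6 -0.4  2.2] w 0.0149 q [-0.02  0.71 -0.19  1.87  0.23  0.58  1.21]
```

```bash
python3 -m creep '[[[0,0,-30],[0,0,0],1],[[0,0,-80],[0,0,0],1],[[0,0,-130],[0,0,0],1],[[-12,-60,-140],[0,0,0],1],[[-12,-110,-140],[0,0,0],1],[[-12,-160,-140],[0,0,0],1],[[-12,-210,-140],[0,0,0],1],[[-12,-238,-140],[0,0,0],1],[[-12,-238,-140],[0,0,0],1],[[-12,-238,-110],[0,0,0],1],[[-12,-238,-85],[0,0,0],1],[[-12,-238,-80],[0,0,0],1],[[-12,-238,-80],[0,0,0],1]]'; python3 - <<'E'
from h import *
st(); v=V("wrist"); v.save("w14.png");go([.589,-.1815,.073],np.pi)
for r in range(120,340,20): print(r,v.pt(322,r).round(4))
E
```

```text
time: 26.55
position: [0.588, -0.1806, 0.0983]
tool_rot: [-0.001, -0.0, 1.0, -0.001]
wrist_force: [1.0, -1.0, -0.9]
gripper_width: 0.015
t 26.55 p [ 0.588  -0.1806  0.0983] yawx -3.141 zax [-0.002 -0.001 -1.   ] F [ 1.  -1.  -0.9] w 0.015 q [ 0.4   0.64 -0.23  1.71  0.19  0.81  1.65]
shift [-0.3 -0.7 26.3] turn [-0.002 -0.     0.001] | alt turn z -3.141
120 [ 0.5278 -0.1807  0.0296]
140 [ 0.5333 -0.1806  0.1034]
160 [ 0.5409 -0.1806  0.1029]
180 [ 0.5493 -0.1806  0.1003]
200 [ 0.5578 -0.1806  0.0996]
220 [ 0.5661 -0.1806  0.1005]
240 [ 0.5748 -0.1806  0.1008]
260 [ 0.5845 -0.1805  0.0998]
280 [ 0.5937 -0.1805  0.1002]
300 [ 0.604  -0.1805  0.0996]
320 [ 0.6138 -0.1805  0.1003]
```

View pics/w14.png

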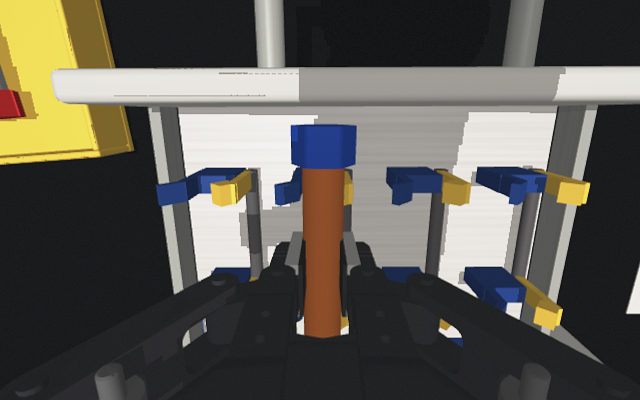

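```bash
python3 -m creep '[[[0,-1,5],[0,0,0],1],[[0,-1,10],[0,0,0],1],[[0,-1,14],[0,0,0],1],[[0,-1,18],[0,0,0],1],[[0,-1,22],[0,0,0],1],[[0,-1,26],[0,0,0],1],[[0,-1,27],[0,0,0],1],[[0,-1,27],[0,0,0],1]]'; python3 - <<'E'
from h import *
st(); v=V("wrist"); v.save("w15.png")
for r in range(140,340,40): print(r,v.pt(322,r).round(4))
E
```

```text
time: 27.4
position: [0.5886, -0.1821, 0.0723]
tool_rot: [0.0, 0.0, 1.0, -0.001]
wrist_force: [-0.5, -1.7, 5.7]
gripper_width: 0.0147
t 27.4 p [ 0.5886 -0.1821  0.0723] yawx 3.141 zax [ 0.    -0.002 -1.   ] F [-0.5 -1.7  5.7] w 0.0147 q [ 0.4   0.68 -0.22  1.73  0.21  0.76  1.64]
140 [ 0.5339 -0.1821  0.0764]
180 [ 0.5499 -0.1821  0.0744]
220 [ 0.5664 -0.1821  0.0752]
260 [ 0.5838 -0.1821  0.0763]
300 [ 0.5233 -0.1819  0.1978]
```

View pics/w15.png

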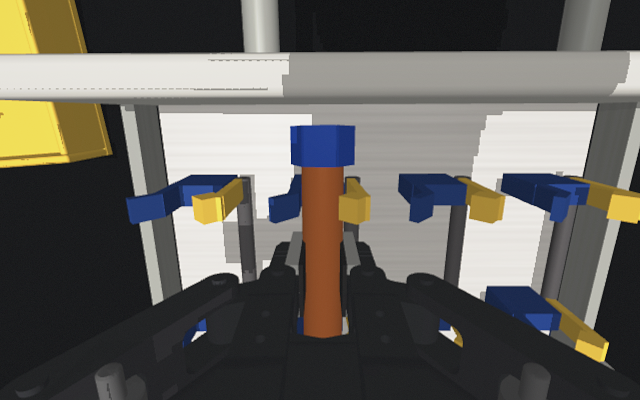

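```bash
python3 -m creep '[[[0,0,2],[0,0,0],1],[[0,0,2],[0,0,0],1],[[0,0,0],[0,0,0],0.5],[[0,0,0],[0,0,0],0.5],[[0,0,0],[0,0,0],0.5],[[0,0,0],[0,0,0],0.5],[[0,0,-20],[0,0,0],0.5],[[0,0,-60],[0,0,0],0.5],[[0,0,-110],[0,0,0],0.5],[[0,0,-120],[0,0,0],0.5],[[0,0,-120],[0,0,0],0.5]]'; python3 - <<'E'
from h import *
st(); v=V("wrist"); v.save("w16.png"); wt(v)
for px in((322,170),(322,200),(322,230)): print(v.pt(*px).round(4))
t=V("top"); show([x for x in tubes(t) if .08<x[2]<.11 and x[3]<110])
go([.5695,.1655,.14],np.pi-.21)
E
```

```text
time: 28.55
position: [0.5896, -0.1821, 0.194]
tool_rot: [0.002, -0.0, 1.0, -0.002]
wrist_force: [0.1, -0.2, -0.2]
gripper_width: 0.0426
t 28.55 p [ 0.5896 -0.1821  0.194 ] yawx -3.141 zax [ 0.004 -0.003 -1.   ] F [ 0.1 -0.2 -0.2] w 0.0426 q [ 0.42  0.54 -0.26  1.61  0.16  1.01  1.68]
xy [ 0.6057 -0.1832  0.014 ] ang 0.002 L 0.118 area 2271 px [321.5 194.6]
[ 0.5696 -0.1825  0.074 ]
[ 0.5942 -0.1825  0.0736]
[ 0.6197 -0.1824  0.0745]
xy [0.5716 0.3541 0.012 ] ang -2.929 L 0.088 area 94 px [234.9 192.9]
xy [0.5731 0.1677 0.012 ] ang 2.932 L 0.09 area 91 px [287.8 192.9]
shift [ 18.1 347.5  50.1] turn [-0.002 -0.002  0.21 ] | alt turn z -2.931
```

View pics/w16.png

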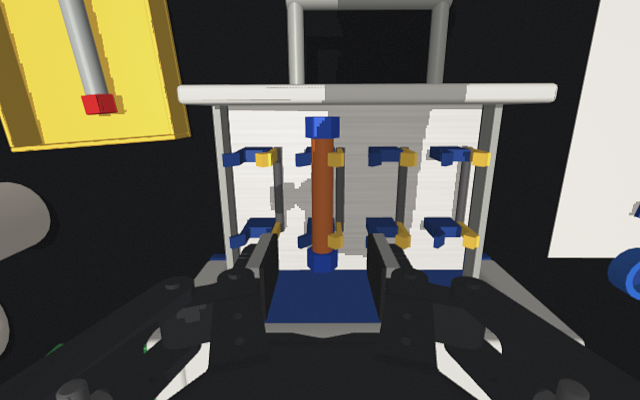

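Tube C is seated in clip 3 with both jaws over it, at (336,157) and (336,235). Next is tube B.

```bash
python3 -m creep '[[[18,348,0],[0,0,0.21],0.5],[[18,348,0],[0,0,0.21],0.5],[[18,348,0],[0,0,0.21],0.5],[[18,348,0],[0,0,0.21],0.5],[[18,348,0],[0,0,0.21],0.5],[[18,348,0],[0,0,0.21],0.5],[[18,348,0],[0,0,0.21],0.5],[[18,348,20],[0,0,0.21],0.5],[[18,348,50],[0,0,0.21],0.5],[[18,348,50],[0,0,0.21],0.5],[[18,348,50],[0,0,0.21],0.5]]'; python3 - <<'E'
from h import *
st(); v=V("wrist"); v.save("w17.png"); wt(v)
m=cv2.inRange(v.hsv,(100,150,40),(125,255,255)); P=[]
for i,mm,s_,c in comps(m,200): print("blue",c.round(1),v.plane(*c,.018).round(4))
E
```

```text
time: 29.75
position: [0.5695, 0.1653, 0.1398]
tool_rot: [-0.002, 0.105, 0.994, -0.002]
wrist_force: [-0.4, 0.5, 0.5]
gripper_width: 0.0426
t 29.75 p [0.5695 0.1653 0.1398] yawx 2.931 zax [-0.004 -0.003 -1.   ] F [-0.4  0.5  0.5] w 0.0426 q [-0.19  0.56 -0.22  1.73  0.15  0.87  0.89]
xy [0.5688 0.3526 0.014 ] ang 0.213 L 0.098 area 2989 px [555.1 145.5]
xy [0.5693 0.1674 0.014 ] ang -0.207 L 0.097 area 2375 px [325.  193.2]
blue [537.1  77.5] [0.5146 0.3381 0.018 ]
blue [325. 125.] [0.5156 0.1787 0.018 ]
blue [571.9 211.3] [0.625 0.362 0.018]
blue [325.  259.7] [0.6257 0.1556 0.018 ]
blue [345.1 315.2] [0.6828 0.1621 0.018 ]
blue [ 31.5 340.2] [ 0.6494 -0.1263  0.018 ]
```

View pics/w17.png

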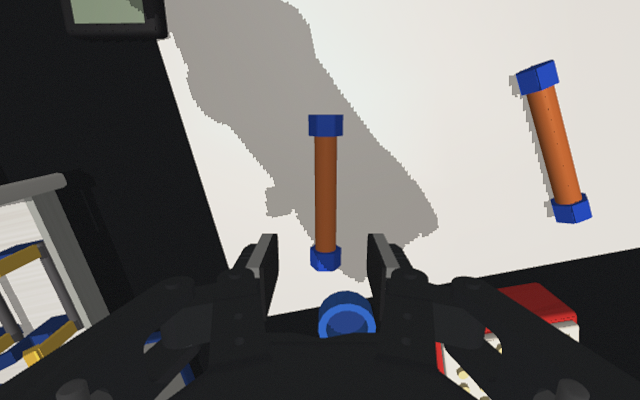

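```bash
python3 -m creep '[[[0,2,30],[0,0,0],0.5],[[0,2,60],[0,0,0],0.5],[[0,2,90],[0,0,0],0.5],[[0,2,110],[0,0,0],0.5],[[0,2,118],[0,0,0],0.5],[[0,2,120],[0,0,0],0.5],[[0,2,120],[0,0,0],0.5],[[0,2,120],[0,0,0],1],[[0,2,120],[0,0,0],1],[[0,2,120],[0,0,0],1],[[0,2,120],[0,0,0],1],[[0,2,120],[0,0,0],1]]'; python3 - <<'E'
from h import *
st()
E
python3 -m creep '[[[0,0,-30],[0,0,0],1],[[0,0,-80],[0,0,0],1],[[0,0,-130],[0,0,0],1],[[0,0,-140],[0,0,0],1],[[0,0,-140],[0,0,0],1]]'; python3 - <<'E'
from h import *
st(); go([.591,-.126,.16],np.pi); v=V("wrist")
for r in range(100,340,20): print(r,v.pt(322,r).round(4))
E
```

```text
time: 31.0
position: [0.5716, 0.1678, 0.0228]
tool_rot: [0.001, 0.105, 0.994, -0.001]
wrist_force: [-1.5, -0.8, 5.4]
gripper_width: 0.0148
t 31.0 p [0.5716 0.1678 0.0228] yawx 2.932 zax [ 0.002 -0.001 -1.   ] F [-1.5 -0.8  5.4] w 0.0148 q [-0.22  0.72 -0.18  1.82  0.2   0.61  0.84]
time: 31.5
position: [0.5721, 0.1683, 0.1641]
tool_rot: [0.003, 0.105, 0.994, 0.0]
wrist_force: [0.0, -0.1, -1.2]
gripper_width: 0.0144
t 31.5 p [0.5721 0.1683 0.1641] yawx 2.932 zax [ 0.005 -0.    -1.   ] F [ 0.  -0.1 -1.2] w 0.0144 q [-0.19  0.54 -0.22  1.7   0.15  0.91  0.89]
shift [ -79.9 -283.9    4.4] turn [ 0.     0.005 -0.21 ] | alt turn z 2.932
100 [0.5    0.1838 0.001 ]
120 [0.5115 0.1812 0.1646]
140 [0.5189 0.1797 0.1649]
160 [0.5272 0.1779 0.1609]
180 [0.5351 0.1762 0.1618]
200 [0.5435 0.1745 0.1619]
220 [0.552  0.1726 0.1624]
240 [0.561  0.1707 0.1622]
260 [0.5706 0.1687 0.1617]
280 [0.5798 0.1668 0.1625]
300 [0.5898 0.1646 0.1624]
320 [0.5996 0.1625 0.1632]
```

```bash
python3 -m creep '[[[-81,-284,0],[0,0.003,-0.21],1],[[-81,-284,0],[0,0.003,-0.21],1],[[-81,-284,0],[0,0.003,-0.21],1],[[-81,-284,0],[0,0.003,-0.21],1],[[-81,-284,0],[0,0.003,-0.21],1],[[-81,-284,0],[0,0.003,-0.21],1],[[-81,-284,0],[0,0.003,-0.21],1],[[-81,-284,30],[0,0.003,-0.21],1],[[-81,-284,55],[0,0.003,-0.21],1],[[-81,-284,60],[0,0.003,-0.21],1],[[-81,-284,60],[0,0.003,-0.21],1]]'; python3 - <<'E'
from h import *
st(); v=V("wrist"); v.save("w18.png"); go([.592,-.126,.0766],np.pi)
for r in range(100,340,20): print(r,v.pt(322,r).round(4))
E
```

```text
time: 32.65
position: [0.5896, -0.1264, 0.0998]
tool_rot: [-0.004, -0.0, 1.0, -0.0]
wrist_force: [0.7, -0.5, -0.6]
gripper_width: 0.0148
t 32.65 p [ 0.5896 -0.1264  0.0998] yawx -3.141 zax [-0.007 -0.001 -1.   ] F [ 0.7 -0.5 -0.6] w 0.0148 q [ 0.33  0.63 -0.26  1.74  0.21  0.81  1.54]
shift [-1.6  0.5 24.5] turn [-0.001 -0.005  0.001] | alt turn z -3.141
100 [ 0.5193 -0.1264  0.0759]
120 [ 0.5277 -0.1264  0.1009]
140 [ 0.5353 -0.1264  0.1003]
160 [ 0.5435 -0.1264  0.0982]
180 [ 0.552  -0.1264  0.0969]
200 [ 0.5253 -0.1263  0.2257]
220 [ 0.5692 -0.1263  0.0978]
240 [ 0.5785 -0.1263  0.0974]
260 [ 0.5873 -0.1263  0.0988]
280 [ 0.5973 -0.1263  0.0983]
300 [ 0.6073 -0.1263  0.0986]
320 [ 0.6182 -0.1263  0.098 ]
```

View pics/w18.png

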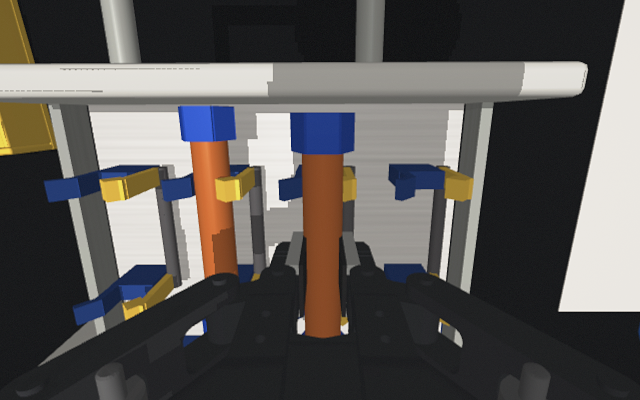

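```bash
python3 -m creep '[[[-3,0,5],[0,-0.004,0],1],[[-3,0,10],[0,-0.004,0],1],[[-3,0,14],[0,-0.004,0],1],[[-3,0,18],[0,-0.004,0],1],[[-3,0,22],[0,-0.004,0],1],[[-3,0,25],[0,-0.004,0],1],[[-3,0,27],[0,-0.004,0],1],[[-3,0,27],[0,-0.004,0],1]]'; python3 - <<'E'
from h import *
st(); v=V("wrist"); v.save("w19.png")
for r in range(120,340,40): print(r,v.pt(322,r).round(4))
E
```

```text
time: 33.5
position: [0.5936, -0.1266, 0.0765]
tool_rot: [0.001, -0.0, 1.0, -0.001]
wrist_force: [-5.0, -1.2, 18.3]
gripper_width: 0.0145
t 33.5 p [ 0.5936 -0.1266  0.0765] yawx -3.141 zax [ 0.001 -0.002 -1.   ] F [-5.  -1.2 18.3] w 0.0145 q [ 0.32  0.66 -0.25  1.76  0.23  0.75  1.53]
120 [ 0.5316 -0.1266  0.078 ]
160 [ 0.5474 -0.1266  0.0747]
200 [ 0.5647 -0.1266  0.073 ]
240 [ 0.5821 -0.1266  0.0749]
280 [ 0.6012 -0.1266  0.0753]
320 [ 0.6217 -0.1265  0.0754]
```

View pics/w19.png

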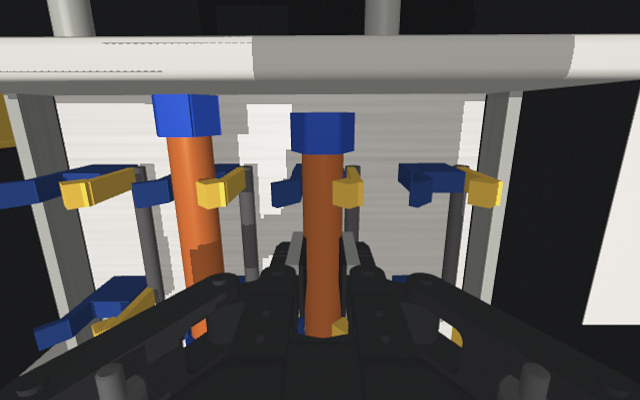

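```bash
python3 -m creep '[[[0,0,1],[0,0,0],1],[[0,0,1],[0,0,0],1],[[0,0,0],[0,0,0],0.5],[[0,0,0],[0,0,0],0.5],[[0,0,0],[0,0,0],0.5],[[0,0,0],[0,0,0],0.5],[[0,0,-20],[0,0,0],0.5],[[0,0,-60],[0,0,0],0.5],[[0,0,-110],[0,0,0],0.5],[[0,0,-120],[0,0,0],0.5],[[0,0,-120],[0,0,0],0.5]]'; python3 - <<'E'
from h import *
st(); v=V("wrist"); v.save("w20.png")
for px in((322,165),(322,200),(322,230)): print(v.pt(*px).round(4))
t=V("top"); show([x for x in tubes(t) if .08<x[2]<.11 and x[3]<110])
go([.5695,.353,.14],np.pi+.213)
E
```

```text
time: 34.65
position: [0.5948, -0.1267, 0.1967]
tool_rot: [0.002, -0.0, 1.0, -0.001]
wrist_force: [0.1, 0.6, -0.5]
gripper_width: 0.0427
t 34.65 p [ 0.5948 -0.1267  0.1967] yawx -3.141 zax [ 0.005 -0.002 -1.   ] F [ 0.1  0.6 -0.5] w 0.0427 q [ 0.35  0.53 -0.29  1.63  0.17  1.01  1.58]
[ 0.5713 -0.127   0.0746]
[ 0.5999 -0.127   0.075 ]
[ 0.6261 -0.127   0.0746]
xy [0.5722 0.3541 0.012 ] ang -2.926 L 0.087 area 94 px [234.9 192.7]
shift [ 23.4 479.8  52.8] turn [-0.001 -0.001 -0.213] | alt turn z 2.929
```

View pics/w20.png

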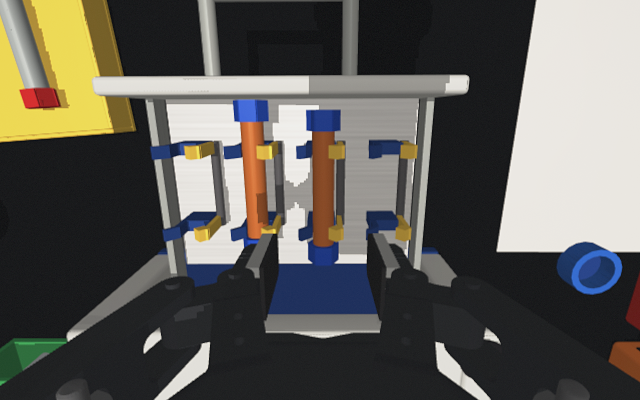

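```bash
python3 - <<'E'
from h import *
v=V("wrist"); C=v.cloud()
for u in (252,322):
    top=[(r,C[r,u].round(4)) for r in range(95,130,3)]
    for r,p in top: print(u,r,p,v.im[r,u])
    for r in range(225,270,5): print(u,r,C[r,u].round(4),v.im[r,u])
for px in ((205,150),(267,150),(337,150),(408,150)): print("jaw",C[px[1],px[0]].round(4))
# amber extents
m=v.amber()
for i,mm,s_,c in comps(m,300):
    pts=C[mm]; pts=pts[(pts[:,2]>.06)&(pts[:,2]<.09)]; print("amber x range",np.percentile(pts[:,0],[1,99]).round(4),"y",np.median(pts[:,1]).round(4),"z",np.percentile(pts[:,2],95).round(4))
E
```

```text
252 95 [ 0.5179 -0.1713  0.1085] [206 215 217]
252 98 [ 0.5195 -0.1723  0.1043] [118 123 124]
252 101 [ 0.5196 -0.1849  0.0459] [93 98 98]
252 104 [ 0.5227 -0.1783  0.077 ] [225 110  68]
252 107 [ 0.5248 -0.1783  0.0776] [221 111  72]
252 110 [ 0.5269 -0.1785  0.0774] [221 110  71]
252 113 [ 0.5291 -0.1788  0.0767] [219 109  71]
252 116 [ 0.5312 -0.1789  0.0768] [219 109  70]
252 119 [ 0.5334 -0.1788  0.0777] [219 109  69]
252 122 [ 0.5355 -0.1787  0.0787] [219 108  70]
252 125 [ 0.5378 -0.1797  0.0745] [163 108 143]
252 128 [ 0.5401 -0.1801  0.0736] [ 59 113 206]
252 225 [ 0.6179 -0.1842  0.0747] [ 56 111 209]
252 230 [ 0.6225 -0.1846  0.0741] [ 57 111 208]
252 235 [ 0.6268 -0.1847  0.0745] [ 56 110 207]
252 240 [ 0.6321 -0.1855  0.0724] [ 56 110 207]
252 245 [ 0.5857 -0.158   0.1878] [33 32 30]
252 250 [ 0.5859 -0.157   0.1927] [35 34 32]
252 255 [ 0.5823 -0.1541  0.2051] [97 99 99]
252 260 [ 0.5816 -0.1528  0.2108] [94 96 97]
252 265 [ 0.5815 -0.1519  0.2149] [95 97 98]
322 95 [ 0.5177 -0.1269  0.1074] [133 138 140]
322 98 [ 0.5193 -0.1269  0.1011] [ 98 102 103]
322 101 [ 0.5194 -
[... 1099 characters left out ...]
268 z 0.0754Traceback (most recent call last):
  File "<stdin>", line 11, in <module>
    return _quantile_unchecked(
        a, q, axis, out, overwrite_input, method, keepdims, weights)
    return _ureduce(a,
                    func=_quantile_ureduce_func,
    ...<5 lines>...
                    overwrite_input=overwrite_input,
                    method=method)
    r = func(a, **kwargs)
    result = _quantile(arr,
                       quantiles=q,
    ...<2 lines>...
                       out=out,
                       weights=wgt)
    slices_having_nans = np.isnan(arr[-1, ...])
                                  ~~~^^^^^^^^^
IndexError: index -1 is out of bounds for axis 0 with size 0
```

```bash
python3 -m creep '[[[24,480,0],[0,0,-0.213],0.5],[[24,480,0],[0,0,-0.213],0.5],[[24,480,0],[0,0,-0.213],0.5],[[24,480,0],[0,0,-0.213],0.5],[[24,480,0],[0,0,-0.213],0.5],[[24,480,0],[0,0,-0.213],0.5],[[24,480,0],[0,0,-0.213],0.5],[[24,480,0],[0,0,-0.213],0.5],[[24,480,0],[0,0,-0.213],0.5],[[24,480,0],[0,0,-0.213],0.5],[[24,480,30],[0,0,-0.213],0.5],[[24,480,55],[0,0,-0.213],0.5],[[24,480,55],[0,0,-0.213],0.5],[[24,480,55],[0,0,-0.213],0.5]]'; python3 - <<'E'
from h import *
st(); v=V("wrist"); v.save("w21.png"); wt(v)
m=cv2.inRange(v.hsv,(100,150,40),(125,255,255)); P=[]
for i,mm,s_,c in comps(m,200): print("blue",c.round(1),v.plane(*c,.018).round(4))
E
```

```text
time: 36.2
position: [0.5691, 0.3527, 0.1376]
tool_rot: [-0.001, -0.106, 0.994, -0.002]
wrist_force: [1.0, 0.1, -0.3]
gripper_width: 0.0426
t 36.2 p [0.5691 0.3527 0.1376] yawx -2.928 zax [-0.002 -0.003 -1.   ] F [ 1.   0.1 -0.3] w 0.0426 q [-0.4   0.68 -0.34  1.51  0.25  1.    0.97]
xy [0.5681 0.3529 0.014 ] ang 0.218 L 0.097 area 2246 px [323.  193.3]
blue [322.8 124.8] [0.5149 0.3411 0.018 ]
blue [322.5 260.5] [0.6246 0.3648 0.018 ]
blue [ 80.3 282.8] [0.6902 0.1642 0.018 ]
blue [591.8 341.9] [0.6515 0.622  0.018 ]
blue [473.6 389. ] [0.7251 0.5345 0.018 ]
```

View pics/w21.png

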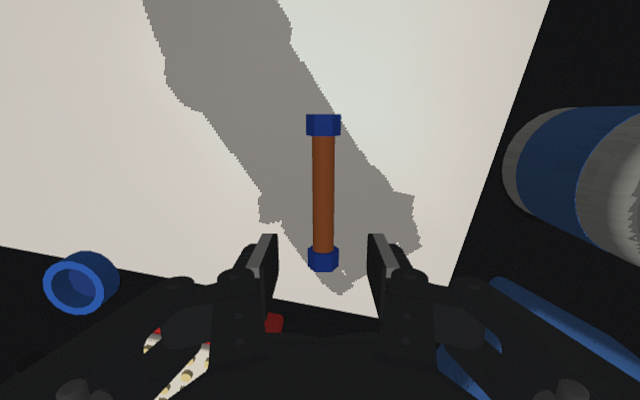

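```bash
python3 -m creep '[[[-1,0,30],[0,0,0],0.5],[[-1,0,60],[0,0,0],0.5],[[-1,0,90],[0,0,0],0.5],[[-1,0,110],[0,0,0],0.5],[[-1,0,116],[0,0,0],0.5],[[-1,0,118],[0,0,0],0.5],[[-1,0,118],[0,0,0],0.5],[[-1,0,118],[0,0,0],1],[[-1,0,118],[0,0,0],1],[[-1,0,118],[0,0,0],1],[[-1,0,118],[0,0,0],1],[[-1,0,118],[0,0,0],1]]'; python3 - <<'E'
from h import *
st()
E
python3 -m creep '[[[0,0,-30],[0,0,0],1],[[0,0,-80],[0,0,0],1],[[0,0,-130],[0,0,0],1],[[0,0,-140],[0,0,0],1],[[0,0,-140],[0,0,0],1]]'; python3 - <<'E'
from h import *
st(); go([.591,-.07,.16],np.pi); v=V("wrist")
for r in range(100,340,40): print(r,v.pt(322,r).round(4))
E
```

```text
time: 37.45
position: [0.5715, 0.3537, 0.0227]
tool_rot: [0.001, -0.106, 0.994, -0.0]
wrist_force: [-1.6, -0.0, 5.3]
gripper_width: 0.0145
t 37.45 p [0.5715 0.3537 0.0227] yawx -2.929 zax [ 0.003 -0.    -1.   ] F [-1.6 -0.   5.3] w 0.0145 q [-0.42  0.81 -0.3   1.6   0.31  0.77  0.93]
time: 37.95
position: [0.5716, 0.3543, 0.1642]
tool_rot: [0.003, -0.106, 0.994, 0.0]
wrist_force: [-0.1, 0.2, -0.7]
gripper_width: 0.0144
t 37.95 p [0.5716 0.3543 0.1642] yawx -2.929 zax [ 0.006  0.001 -1.   ] F [-0.1  0.2 -0.7] w 0.0144 q [-0.4   0.66 -0.35  1.48  0.25  1.04  0.98]
shift [  70.8 -418.8    3.7] turn [0.001 0.006 0.213] | alt turn z -2.929
100 [ 4.998e-01  3.387e-01 -4.000e-04]
140 [0.5187 0.3428 0.1638]
180 [0.5348 0.3463 0.1615]
220 [0.5519 0.35   0.1617]
260 [0.57   0.354  0.1622]
300 [0.5891 0.3581 0.163 ]
```

```bash
python3 - <<'E'
from h import *
t=V("top"); C=t.cloud().reshape(-1,3)
for y0 in np.arange(-.06,-.02,.004):
    s=C[(abs(C[:,0]-.59)<.04)&(abs(C[:,1]-y0)<.002)]; print(y0.round(3),len(s),np.percentile(s[:,2],[10,50,95]).round(3) if len(s) else "")
t.save("t21.png",(330,140,440,210),7)
E
```

```text
-0.06 27 [0.027 0.032 0.082]
-0.056 27 [0.04  0.046 0.082]
-0.052 30 [0.038 0.045 0.075]
-0.048 39 [0.027 0.03  0.034]
-0.044 30 [0.028 0.031 0.035]
-0.04 3 [0.046 0.047 0.048]
-0.036 52 [-0.002  0.05   0.054]
-0.032 35 [-0.001  0.002  0.005]
-0.028 23 [-0.003  0.001  0.006]
-0.024 22 [-0.003 -0.001  0.003]
```

View pics/t21.png

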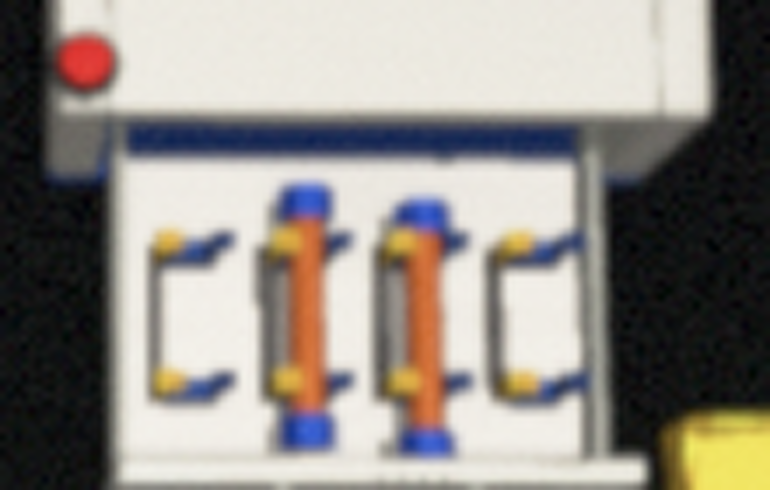

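```bash
python3 -m creep '[[[70,-419,0],[0,0.004,0.213],1],[[70,-419,0],[0,0.004,0.213],1],[[70,-419,0],[0,0.004,0.213],1],[[70,-419,0],[0,0.004,0.213],1],[[70,-419,0],[0,0.004,0.213],1],[[70,-419,0],[0,0.004,0.213],1],[[70,-419,0],[0,0.004,0.213],1],[[70,-419,0],[0,0.004,0.213],1],[[70,-419,0],[0,0.004,0.213],1],[[70,-419,30],[0,0.004,0.213],1],[[70,-419,55],[0,0.004,0.213],1],[[70,-419,60],[0,0.004,0.213],1],[[70,-419,60],[0,0.004,0.213],1]]'; python3 - <<'E'
from h import *
st(); v=V("wrist"); v.save("w22.png"); go([.592,-.0705,.0766],np.pi)
for r in range(100,340,20): print(r,v.pt(322,r).round(4))
E
```

```text
time: 39.35
position: [0.5895, -0.0707, 0.0997]
tool_rot: [-0.004, -0.0, 1.0, -0.001]
wrist_force: [0.3, -0.3, 0.1]
gripper_width: 0.0148
t 39.35 p [ 0.5895 -0.0707  0.0997] yawx -3.141 zax [-0.008 -0.002 -1.   ] F [ 0.3 -0.3  0.1] w 0.0148 q [ 0.25  0.62 -0.28  1.76  0.23  0.8   1.43]
shift [-1.7  0.1 24.4] turn [-0.002 -0.005  0.001] | alt turn z -3.141
100 [ 0.5192 -0.0708  0.0733]
120 [ 0.5276 -0.0708  0.1018]
140 [ 0.5352 -0.0707  0.1001]
160 [ 0.5436 -0.0707  0.0968]
180 [ 0.5519 -0.0707  0.097 ]
200 [ 0.5606 -0.0707  0.0965]
220 [ 0.5691 -0.0707  0.0977]
240 [ 0.5781 -0.0707  0.0982]
260 [ 0.5877 -0.0707  0.0977]
280 [ 0.5979 -0.0707  0.0971]
300 [ 0.6072 -0.0706  0.0984]
320 [ 0.6184 -0.0706  0.0975]
```

View pics/w22.png

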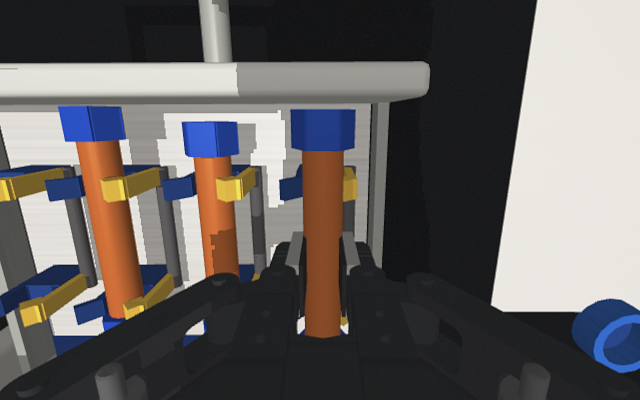

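```bash
python3 -m creep '[[[-4,0,5],[0,-0.004,0],1],[[-4,0,10],[0,-0.004,0],1],[[-4,0,14],[0,-0.004,0],1],[[-4,0,18],[0,-0.004,0],1],[[-4,0,22],[0,-0.004,0],1],[[-4,0,25],[0,-0.004,0],1],[[-4,0,27],[0,-0.004,0],1],[[-4,0,27],[0,-0.004,0],1]]'; python3 - <<'E'
from h import *
st(); v=V("wrist"); v.save("w23.png")
for r in range(120,340,40): print(r,v.pt(322,r).round(4))
E
```

```text
time: 40.2
position: [0.596, -0.0705, 0.0775]
tool_rot: [0.002, -0.0, 1.0, -0.001]
wrist_force: [-4.1, 0.1, 24.3]
gripper_width: 0.0146
t 40.2 p [ 0.596  -0.0705  0.0775] yawx -3.141 zax [ 0.005 -0.002 -1.   ] F [-4.1  0.1 24.3] w 0.0146 q [ 0.24  0.65 -0.27  1.78  0.24  0.74  1.42]
120 [ 0.5341 -0.0705  0.0772]
160 [ 0.55   -0.0705  0.0747]
200 [ 0.5669 -0.0705  0.0748]
240 [ 0.5849 -0.0704  0.0751]
280 [ 0.6051 -0.0704  0.0738]
320 [ 0.6258 -0.0704  0.0743]
```

View pics/w23.png

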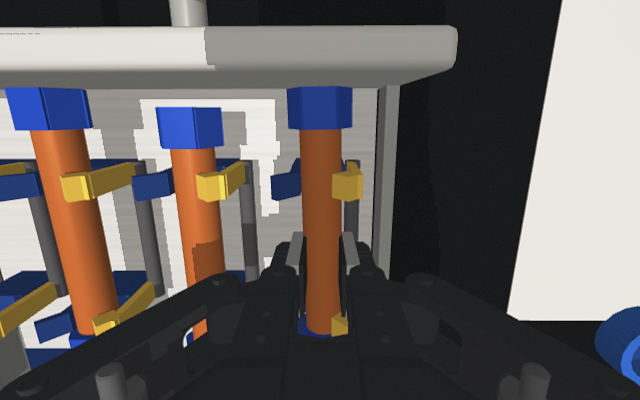

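```bash
python3 -m creep '[[[0,0,0],[0,0,0],0.55],[[0,0,0],[0,0,0],0.55],[[0,0,0],[0,0,0],0.55],[[0,0,0],[0,0,0],0.55],[[0,0,-20],[0,0,0],0.55],[[0,0,-60],[0,0,0],0.55],[[0,0,-110],[0,0,0],0.55],[[0,0,-160],[0,0,0],0.55],[[0,0,-160],[0,0,0],0.55],[[0,0,-160],[0,0,0],0.55]]'; python3 - <<'E'
from h import *
st(); v=V("wrist"); v.save("w24.png"); C=v.cloud()
m=v.amber()
for i,mm,s_,c in comps(m,200):
    pts=C[mm]; pts=pts[(pts[:,2]>.06)&(pts[:,2]<.09)]
    if len(pts)>100: print("amber x",np.percentile(pts[:,0],[1,99]).round(4),"mid",np.percentile(pts[:,0],[1,99]).mean().round(4),"y",np.median(pts[:,1]).round(4),"z",np.percentile(pts[:,2],95).round(4))
t=V("top"); t.save("t24.png",(180,80,500,300),2.5)
V("scene").save("s24.png")
E
```

```text
time: 41.25
position: [0.595, -0.0707, 0.2357]
tool_rot: [0.002, -0.0, 1.0, -0.001]
wrist_force: [0.6, -0.1, -0.8]
gripper_width: 0.0381
t 41.25 p [ 0.595  -0.0707  0.2357] yawx -3.142 zax [ 0.003 -0.002 -1.   ] F [ 0.6 -0.1 -0.8] w 0.0381 q [ 0.28  0.48 -0.32  1.59  0.17  1.09  1.49]
amber x [0.539 0.632] mid 0.5855 y -0.1804 z 0.0753
amber x [0.5392 0.6322] mid 0.5857 y -0.0703 z 0.0754
amber x [0.5461 0.6396] mid 0.5929 y -0.1253 z 0.0753
```

View pics/w24.png

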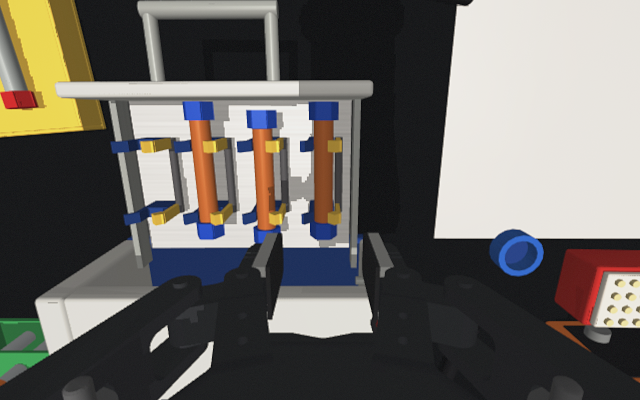

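View pics/t24.png

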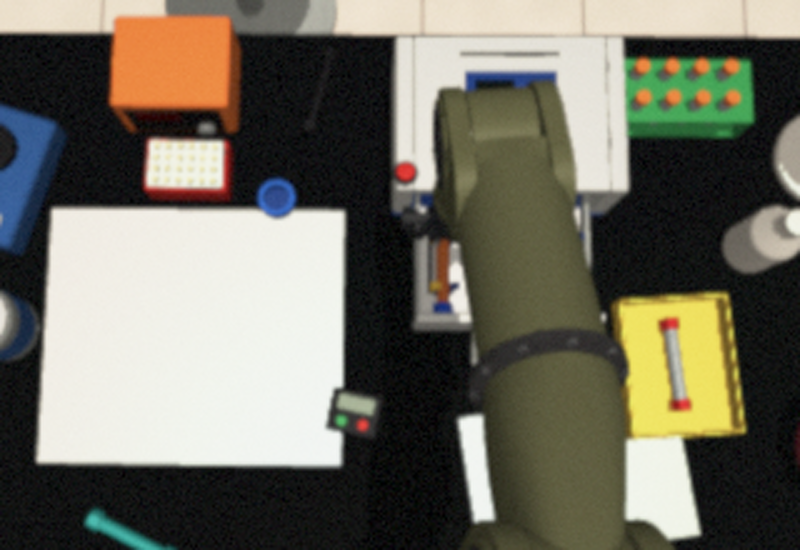

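View pics/s24.png

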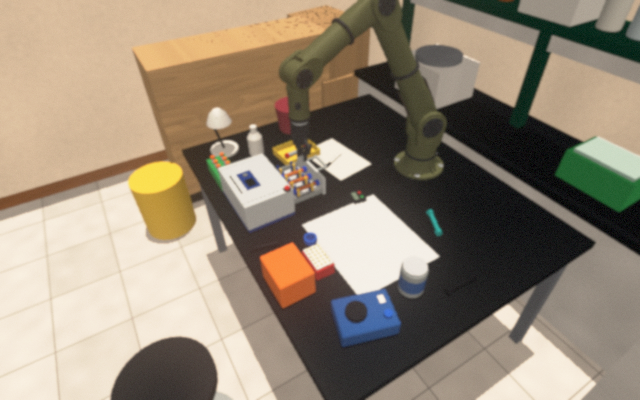

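All three amber tubes are seated under their jaws in clips 1, 2 and 3 (tube tops at z≈0.075). The spent tube lies in the tray and no amber is left on the bench. Next is the red release.

```bash
python3 -m creep '[[[-60,47,0],[0,0,0],1],[[-95,47,0],[0,0,0],1],[[-95,47,0],[0,0,0],1],[[-95,47,0],[0,0,0],1],[[-95,47,0],[0,0,0],1],[[-95,47,0],[0,0,0],1]]'; python3 - <<'E'
from h import *
st(); v=V("wrist"); v.save("w25.png")
m=cv2.inRange(v.hsv,(0,150,70),(6,255,255))|cv2.inRange(v.hsv,(172,150,70),(180,255,255))
for i,mm,s_,c in comps(m,50): print(s_,c.round(1),v.plane(*c,.152).round(4),v.pt(*c).round(4))
E
```

```text
time: 42.0
position: [0.6885, -0.0248, 0.2344]
tool_rot: [-0.0, 0.0, 1.0, -0.001]
wrist_force: [-0.6, -0.7, 0.2]
gripper_width: -0.0
t 42.0 p [ 0.6885 -0.0248  0.2344] yawx 3.141 zax [-0.    -0.003 -1.   ] F [-0.6 -0.7  0.2] w -0.0 q [ 0.16  0.63 -0.31  1.33  0.19  1.22  1.41]
[ 533  175  107   77 3439] [568.7 203.1] [0.6839 0.1436 0.152 ] [0.7148 0.229  0.0463]
[319 199  34  36 919] [335.1 216.5] [ 0.6937 -0.0159  0.152 ] [ 0.694  -0.0159  0.1512]
```

View pics/w25.png

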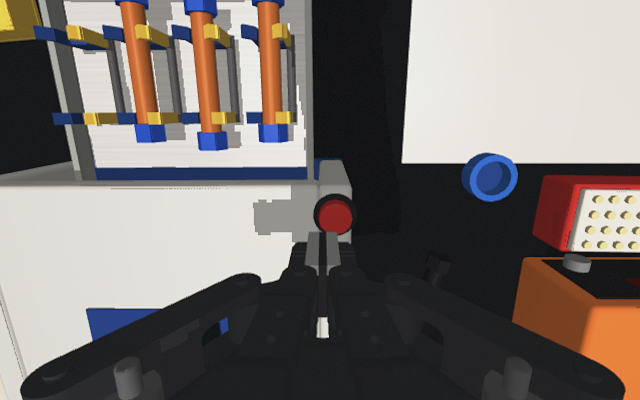

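```bash
python3 -m creep '[[[-5,9,0],[0,0,0],1],[[-5,9,30],[0,0,0],1],[[-5,9,55],[0,0,0],1],[[-5,9,62],[0,0,0],1],[[-5,9,62],[0,0,0],1],[[-5,9,62],[0,0,0],1]]'; python3 - <<'E'
from h import *
st(); v=V("wrist"); v.save("w26.png")
E
```

```text
time: 42.65
position: [0.6954, -0.0146, 0.174]
tool_rot: [0.001, -0.0, 1.0, -0.001]
wrist_force: [-0.3, 0.4, 0.7]
gripper_width: 0.0003
t 42.65 p [ 0.6954 -0.0146  0.174 ] yawx -3.141 zax [ 0.003 -0.002 -1.   ] F [-0.3  0.4  0.7] w 0.0003 q [ 0.15  0.68 -0.3   1.39  0.21  1.1   1.38]
```

View pics/w26.png

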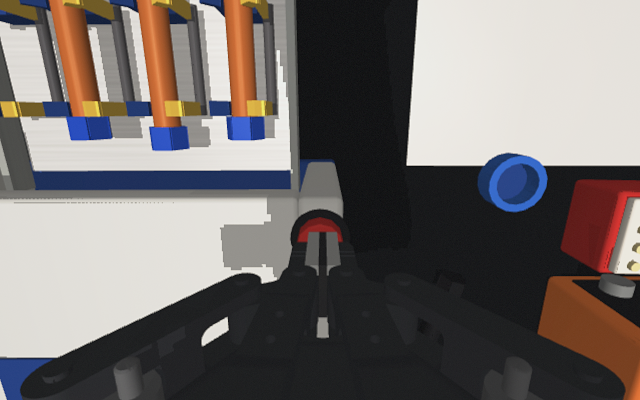

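```bash
python3 -m creep '[[[1,-1,4],[0,0,0],1],[[1,-1,8],[0,0,0],1],[[1,-1,12],[0,0,0],1],[[1,-1,14],[0,0,0],1],[[1,-1,15],[0,0,0],1],[[1,-1,15],[0,0,0],1],[[1,-1,15],[0,0,0],1]]'; python3 - <<'E'
from h import *
st(); v=V("wrist"); v.save("w27.png")
E
```

```text
time: 43.4
position: [0.6943, -0.0158, 0.1582]
tool_rot: [0.001, -0.0, 1.0, -0.001]
wrist_force: [1.4, -0.5, 5.9]
gripper_width: -0.0001
t 43.4 p [ 0.6943 -0.0158  0.1582] yawx -3.141 zax [ 0.002 -0.002 -1.   ] F [ 1.4 -0.5  5.9] w -0.0001 q [ 0.15  0.69 -0.3   1.42  0.22  1.06  1.38]
```

View pics/w27.png

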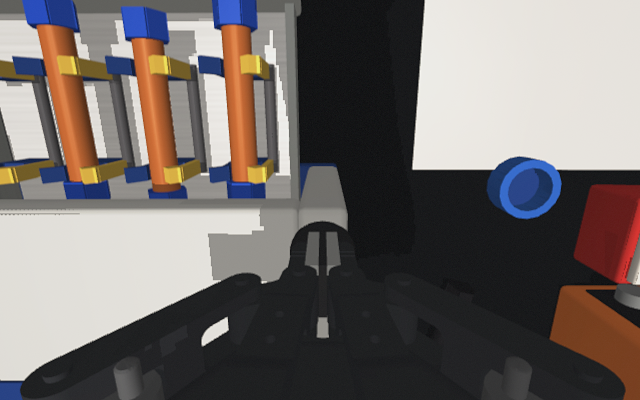

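The carriage is already running home: in the view the clips have moved in under the box edge. I'll rise clear of the button.

```bash
python3 -m creep '[[[0,0,-10],[0,0,0],1],[[0,0,-40],[0,0,0],1],[[40,0,-90],[0,0,0],1],[[80,40,-120],[0,0,0],1],[[130,80,-120],[0,0,0],1],[[180,120,-120],[0,0,0],1],[[200,150,-120],[0,0,0],1],[[200,150,-120],[0,0,0],1],[[200,150,-120],[0,0,0],1],[[200,150,-120],[0,0,0],1],[[200,150,-120],[0,0,0],1],[[200,150,-120],[0,0,0],1],[[200,150,-120],[0,0,0],1],[[200,150,-120],[0,0,0],1],[[200,150,-120],[0,0,0],1],[[200,150,-120],[0,0,0],1],[[200,150,-120],[0,0,0],1],[[200,150,-120],[0,0,0],1],[[200,150,-120],[0,0,0],1],[[200,150,-120],[0,0,0],1]]'; python3 - <<'E'
from h import *
st(); v=V("top"); v.save("t28.png",(180,80,500,300),2.5)
g=v.im.min(2).astype(float)
P=[]
for c in range(374,394):
    w=np.clip(g[172:182,c]-60,0,None); P.append(v.plane(c,(w*np.arange(172,182)).sum()/w.sum(),.1))
print("handle",np.mean(P,0)); 
m=cv2.inRange(v.hsv,(0,150,120),(5,255,255))
for i,mm,s_,c in comps(m,12): print(s_,c.round(1),v.pt(*c).round(3))
m=cv2.inRange(v.hsv,(100,120,60),(125,255,255))
V("scene").save("s28.png",(180,100,440,320),3)
E
```

```text
time: 45.45
position: [0.4936, 0.1344, 0.2772]
tool_rot: [0.0, -0.0, 1.0, -0.001]
wrist_force: [0.0, 0.3, -0.1]
gripper_width: 0.0003
t 45.45 p [0.4936 0.1344 0.2772] yawx -3.141 zax [ 0.001 -0.002 -1.   ] F [ 0.   0.3 -0.1] w 0.0003 q [-0.04  0.32 -0.38  1.75  0.13  1.1   1.11]
handle [ 0.61423961 -0.1548411   0.1       ]
[238 136  34  22  81] [260.8 152.1] [0.705 0.258 0.067]
[338 146   8   7  41] [341.7 148.5] [ 0.695 -0.015  0.15 ]
[445 208   6   4  17] [447.4 209.2] [ 0.518 -0.383  0.03 ]
[449 240   6   3  14] [451.8 241.3] [ 0.409 -0.395  0.026]
```

View pics/t28.png

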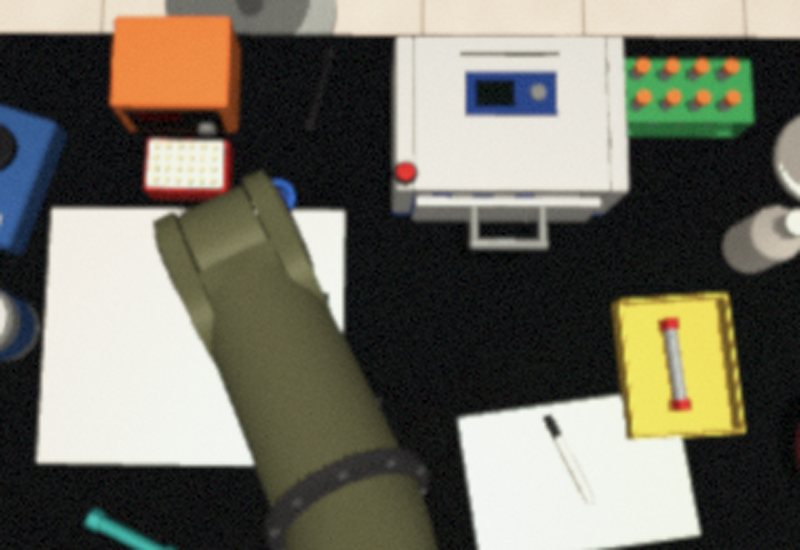

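View pics/s28.png

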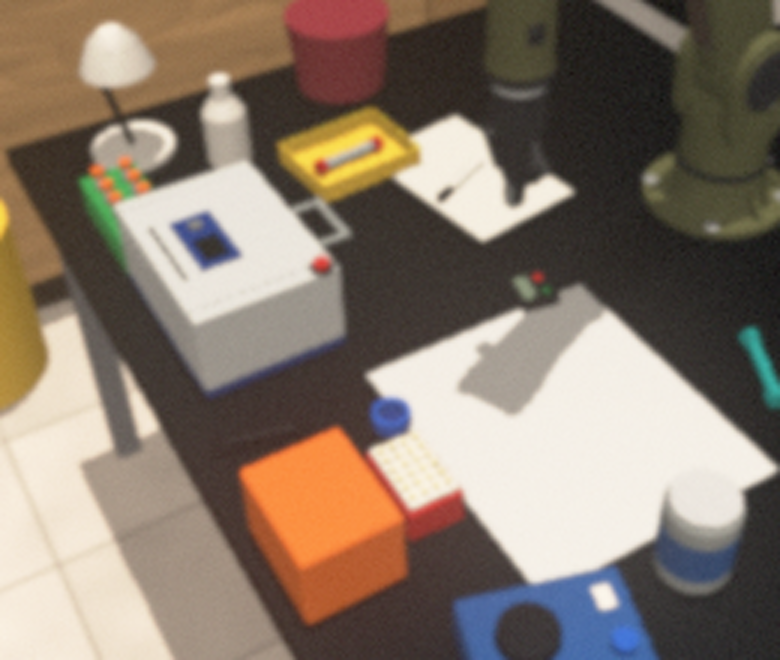

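The handle is back at x=0.6142 (0.6143 at the start), so the carriage is home. The button is up and the spent tube is in the tray. I'll wait half a second, measure once more and hand in.

```bash
python3 -m creep '[[[0,0,0],[0,0,0],1],[[0,0,0],[0,0,0],1],[[0,0,0],[0,0,0],1],[[0,0,0],[0,0,0],1],[[0,0,0],[0,0,0],1]]'; python3 - <<'E'
from h import *
v=V("top"); g=v.im.min(2).astype(float)
P=[]
for c in range(374,394):
    w=np.clip(g[172:182,c]-60,0,None); P.append(v.plane(c,(w*np.arange(172,182)).sum()/w.sum(),.1))
print("handle",np.mean(P,0)); print(arm.hand_in()); st()
E
```

```text
time: 46.05
position: [0.4936, 0.1344, 0.2771]
tool_rot: [0.0, -0.0, 1.0, -0.001]
wrist_force: [0.7, -0.3, 0.1]
gripper_width: 0.0
handle [ 0.6142429  -0.15484111  0.1       ]
the job is handed in; nothing more can be done
None
the job is handed in; nothing more can be done
```

The job is done and handed in at about 46 s of the 210 s allowed; no verdict was reported.

**What I did:** I pulled the carriage out until it caught. I moved the one spent tube from clip 2 to the yellow tray and pressed the three amber tubes on the bench into clips 1, 2 and 3. Then I pressed the red release. One amber tube slipped in the grip on its way to clip 3, so I set it on the bench, regrasped it and seated it properly.

**Last checks before the release:**
- **Seating:** All three tubes had their tops at about 0.075 m, which puts the axis at the required 0.066 m, with the jaws closed over them.
- **Offset along x:** The tubes in clips 1 and 3 sat about 6 mm towards the handle, half the 12 mm allowed. The one in clip 2 was within 1 mm.
- **Spent tube:** It lies near the middle of the tray.

**Last checks after the release:**
- **Carriage and button:** The handle measured x = 0.6142 m, against 0.6143 m at the start, so the carriage is home. The button top measured about 0.150 m (0.152 m is fully up).
- **Rest of the bench:** The bystanders looked unmoved in the pictures. No amber tube was seen left on the bench.

**Not checked:** I could not see the tubes in their clips once the carriage was back inside the box. Early position estimates from the scene and top cameras disagreed by up to about 9 mm, so I relied on wrist-camera readings for the grasps.

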